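# Sift the large bearing balls out of the wash tray

## Robot

A 6-joint arm with a two-finger parallel gripper is mounted at the origin on a cart in front of the work surface, level with it; the furniture and walls round the work are solid. World frame = base frame: x ahead of the robot, y to its left, z up, the work surface at z = 0. Lengths are in m, angles in rad, forces in N, time in s.
With the tool pointing down it reaches from about 0.25 to 0.725 m from the base axis. Payload 4 kg.
Tool frame: the origin (TCP) lies on the centre line of the jaws, within the pads' length; the fingertips stand 17 mm ahead of it and the grasp point (between the pads) lies 2 mm behind it; z points along the fingers, y is the line along which they close (so a half turn about z gives the same grasp; the last joint's range is limited). The gripper opens to 85 mm and grips with 20 to 120 N. Pads are 22 mm wide; open, the fingers measure 114 mm over their backs; the gripper's body (76 mm by 85 mm) begins 54 mm behind the grasp point. The pads swing forward as they close: fully open they stand 13 mm farther back than shut.
Start: joints at [-1.107, 0.241, 0.005, 1.335, 0, 1.571], TCP at [0.224, -0.447, 0.248] pointing down, gripper open.
Joint ranges: [-2.72, 2.72], [-1.05, 1.87], [-1.09, 1.28], [-1.99, 2.15], [-1.42, 1.44], [-3.14, 3.14]. Speed limits (rad/s): [2.79, 2.79, 3.14, 3.14, 3.14, 3.14].

## Interface

Orientations are given as a unit quaternion [x, y, z, w].
In Python, from workcell import get_obs, imaging, order gives the robot as it stands.
- The arm moves only by the tool apply_moves, never from a script. Its argument "targets" is a list that holds one entry, the list of rows, each a list of 5 numbers: the shift along the world's x, y, z in units of 40 mm (1.0 is 40 mm), then the turn about the world's z in degrees, then the gripper command: -1 is shut, 1 is fully open, values between are in proportion. In form: [[[dx, dy, dz, turn, fingers], ...]]. A call has 1 to 8 rows; each row shifts and turns the commanded pose from where the row before left it; what a row does not reach is not made up. A row lasts 1/12 s, in which the tool goes at most 41.7 mm and 7.16 degrees, less where a joint would pass 70% of its speed; a pose out of reach is approached as far as the arm can. A call is refused whole if a number of a shift passes 1 or a number of a turn 7.16, either way. A call with a gripper value outside its range is refused whole. The fingers move at their own pace and stop on an object; the grip force is fixed at half the most. Time passes only in rows, so rows that do not move let the fingers close. It gives the time, the measured TCP pose, the force, the opening and the grip force at its end, in the units of the state.
- get_obs(): the state, without advancing time (a new reading comes with each control period).
- imaging.camera(name): name is "scene" or "top"; returns (picture, depth): 400x640x3 uint8, blue, green, red; 400x640 float32, m along the optical axis (not along the pixel's ray), 0 where there is no reading.
- imaging.get_calibration(name): a dict with "camera_matrix" (3x3 intrinsics, pixels), "eye" and "rotation" of the camera in the world. Camera axes: x right, y down, z forward; pixel columns grow to the right and rows downward; lengths in m; the calibration is good to about 2 mm. A picture is of the moment at which its call begins. get_calibration takes no time and is no camera call.
- order.job_done(): hands the job in; it is judged then, once.
The state is a dict: "clock": time; "joint_pos": joint angles; "joint_vel": joint speeds; "tau": joint torques, N m; "eef_pos": TCP position; "tool_rot": TCP orientation; "ft_force": force on the tool from outside, world axes, zero at the start; "ft_torque": the same for the moment, N m; "grip_width": finger opening in m; "grasp_force": force on a finger pad.
Only numpy, scipy, OpenCV 4.12 (cv2) and the standard library are available. Lean on these libraries where they do the work, as an engineer would, in place of code of your own. Each camera call takes 0.05 s, during which the arm holds its last target. There are 200 camera calls.

## Task

Use the wire scoop, held by its black handle, to lift both large balls out of the tray in one scoopful, so that the small ones slip between the wires and stay in the tray; do not touch the balls with the gripper. Tip the two large balls gently into the steel dish from just above its rim, then set the scoop back down flat on the worktop and let go. Leave the dish standing where it is and do not disturb the bottle, the tape roll or the push-button box.

Things in the scene. Friction and masses are not known exactly. Their poses are not given: they have to be found in the camera images.
- tray: Long low aluminium tray, fixed, 290 x 118 mm outside, 28 mm high, walls and floor 3 mm. Origin under its centre on the worktop; x along its length to the end where the balls lie (all at x > 20 mm), y across, z up. The x < 0 half is empty at the start; the scoop fits in there lengthwise (its tips toward tray +x) with 5 mm to spare on either side
- scoop: Wire sorting scoop, 0.3 kg, flat on the worktop. Origin on its underside, amid the wire floor; x to the open tips, y across, z up. 101 mm wide over its 28 mm high side rails; steel back plate 103 mm wide, 42 mm high, at x = -55 to -59 mm, with wire feet out to x = -71 mm behind it. From its top the flat black handle plate rises, leaning 35 degrees back (to -x)
- scoop_grip (a point): Where to grasp the black handle plate: x = -86, y = 0, z = 79 mm in the scoop's frame, same axes. The plate is 16 mm thick, 84 mm wide (along y), and runs 24 mm on up its slope from here and 32 mm down. Squeeze it across its thickness: fingers along the slope, 35 degrees from vertical, pointing down and to the scoop's +x
- dish: Loose round steel dish, 160 mm across at the rim, 42 mm high, 72 mm wide flat bottom, wall 3 mm, 0.5 kg. Origin under its centre
- large_1_center (a point): One of the two large dark grey ceramic balls, 42 mm diameter, about 0.12 kg: centre of the ball; its axes turn with the ball and mean nothing. Mixed among the small ones in the far half of the tray at the start (either row, either side)
- large_2_center (a point): The other large ball, the same: centre of the ball; its axes turn with the ball and mean nothing
- small_1_center (a point): One of three small dark grey ceramic balls, 20 mm diameter, 13 g: centre of the ball; its axes turn with the ball and mean nothing. In the far half of the tray
- small_2_center (a point): Second small ball: centre of the ball; its axes turn with the ball and mean nothing
- small_3_center (a point): Third small ball, near the middle of the far end wall: centre of the ball; its axes turn with the ball and mean nothing
- large_1: Large ball 1, a reference point on its surface that turns with it; for its place use large_1_center
- large_2: Large ball 2, a reference point on its surface that turns with it; for its place use large_2_center
- small_1: Small ball 1, a reference point on its surface; for its place use small_1_center
- small_2: Small ball 2, a reference point on its surface; for its place use small_2_center
- small_3: Small ball 3, a reference point on its surface; for its place use small_3_center
- bottle: Bystander: white squeeze bottle with a red nozzle, 44 mm wide, 125 mm high; origin under its centre
- roll: Bystander: black tape roll lying flat, 66 mm across, 19 mm high; origin under its centre
- box: Bystander: push-button box with a red mushroom button, 70 x 70 x 82 mm; origin under its centre
- scoop_tips (a point): Middle of the open front edge, on the underside (scoop x = 58 mm; wire ends at 60). The floor is three loops of 5 mm wire lying on the ground, at y = 0 and +-44 mm, pointed at the tips. Two 29 mm slots between them, open at the tips: a large ball rides sunk in a slot and rolls off over the tips when these are tipped down 20 degrees or more; a small ball falls through
Mind the look-alikes: they are no part of the job. What is shaped like the large_2 but turquoise is not meant.

How it is judged:
On the way, in this order (a step that is already met when the one before it is completed fails the run):
1. both large balls lie on the scoop, lifted clear of the tray, with the small ones left down in the tray (x of large_1_center in the frame of scoop between -0.06 and 0.06 m and y of large_1_center in the frame of scoop between -0.05 and 0.05 m and z of large_1_center in the frame of scoop between 0.01 and 0.05 m and height (world z) of each of large_1_center, large_2_center above 0.075 m and x of large_2_center in the frame of scoop between -0.06 and 0.06 m and y of large_2_center in the frame of scoop between -0.05 and 0.05 m and z of large_2_center in the frame of scoop between 0.01 and 0.05 m and x of small_1_center in the frame of tray between -0.145 and 0.145 m and y of small_1_center in the frame of tray between -0.058 and 0.058 m and z of small_1_center in the frame of tray between 0 and 0.03 m and x of small_2_center in the frame of tray between -0.145 and 0.145 m and y of small_2_center in the frame of tray between -0.058 and 0.058 m and z of small_2_center in the frame of tray between 0 and 0.03 m and x of small_3_center in the frame of tray between -0.145 and 0.145 m and y of small_3_center in the frame of tray between -0.058 and 0.058 m and z of small_3_center in the frame of tray between 0 and 0.03 m), for 0.2 s.
2. both large balls lie in the dish (horizontal distance between each of large_1_center, large_2_center and dish below 0.06 m and height (world z) of each of large_1_center, large_2_center below 0.05 m), for 0.2 s.
At the end, for the whole second after the job is handed in: Both large balls lie at rest in the dish (centres within 60 mm of its axis); the dish stands upright within 50 mm of where it was; the three small balls are in the tray; the scoop stands flat on the worktop (within 0.1 rad), at rest, clear of tray and dish (all of step 2 and x of small_1_center in the frame of tray between -0.145 and 0.145 m and y of small_1_center in the frame of tray between -0.058 and 0.058 m and z of small_1_center in the frame of tray between 0 and 0.03 m and x of small_2_center in the frame of tray between -0.145 and 0.145 m and y of small_2_center in the frame of tray between -0.058 and 0.058 m and z of small_2_center in the frame of tray between 0 and 0.03 m and x of small_3_center in the frame of tray between -0.145 and 0.145 m and y of small_3_center in the frame of tray between -0.058 and 0.058 m and z of small_3_center in the frame of tray between 0 and 0.03 m and linear speed of each of large_1, large_2 below 0.05 m/s and angle between each of dish, scoop's own z axis and vertical below 0.1 rad and distance of dish from where it was at the start of the episode below 0.05 m and height (world z) of scoop below 0.012 m and linear speed of scoop below 0.03 m/s and contact force between scoop and tray below 0.05 N and contact force between scoop and dish below 0.05 N); the robot touches nothing.
It fails at once if the gripper touches a ball (contact force between the fingers and large_1 above 0.3 N or contact force between the fingers and large_2 above 0.3 N or contact force between the fingers and small_1 above 0.3 N or contact force between the fingers and small_2 above 0.3 N or contact force between the fingers and small_3 above 0.3 N).
It fails at once if a large ball moves faster than 1.6 m/s (thrown, or dropped from more than about 13 cm) (linear speed of any of large_1, large_2 above 1.6 m/s).
It fails at once if the bottle, tape roll or push-button box is shifted by more than 30 mm or knocked over (distance of any of bottle, roll, box from where it was at the start of the episode above 0.03 m or angle between any of bottle, box's own z axis and vertical above 0.5 rad).
It also fails if it takes over 64 s, if anything falls off the work surface, if the arm or the gripper's body presses on something with over 40 N, if the wrist force passes 120 N, or if a joint passes its speed limit or range.

## Working session

There is one attempt and no reset: what is moved stays moved. The work goes in short steps, Python scripts to look and compute and a tool call to move; the robot and the scene stay as the last step left them, time stands still between calls to the robot, and variables do not carry over. Pictures are saved under pics/ and viewed, at most 10 in all, crops included, and the job is handed in when it is done.

Besides the shell and the picture viewer there is one more tool, called after "Call:" by a JSON object that holds its "name" and its "arguments", one argument or row to a line. apply_moves: Moves the arm, as the interface text tells. Its arguments: {"type":"object","properties":{"targets":{"type":"array","items":{"type":"array","items":{"type":"array","items":{"type":"number"}}}}},"required":["targets"]}

```bash
ls; mkdir -p pics
python3 - <<'E'
from workcell import get_obs, imaging
import cv2,numpy as np
o=get_obs()
for k,v in o.items(): print(k,np.round(v,4))
for n in("scene","top"):
    p,d=imaging.camera(n); cv2.imwrite(f"pics/{n}0.png",p); np.savez(f"{n}0.npz",p=p,d=d)
    c=imaging.get_calibration(n); print(n,{k:np.round(v,4).tolist() for k,v in c.items()})
E
```

```text
pics
clock 0.0
joint_pos [-1.107   0.2414  0.0038  1.3351 -0.      1.5708]
joint_vel [-0.0001  0.0013 -0.0015 -0.0008  0.0004 -0.0017]
tau [ 1.20000e-03 -3.72319e+01  2.52408e+01  1.71000e-02  2.00000e-04
  0.00000e+00]
eef_pos [ 0.2234 -0.4467  0.2474]
tool_rot [ 9.732e-01  2.298e-01 -2.000e-04 -1.000e-03]
ft_force [0.1949 0.5452 1.395 ]
ft_torque [ 0.0054 -0.0126 -0.0155]
grasp_force 0.0
grip_width 0.0854
scene {'camera_matrix': [[386.1814, 0.0, 312.8775], [0.0, 386.1814, 203.8673], [0.0, 0.0, 1.0]], 'eye': [-0.1236, 0.7714, 0.7479], 'rotation': [-0.3781, 0.805, -0.4178, 0.1856]}
top {'camera_matrix': [[475.8313, 0.0, 321.75], [0.0, 475.8313, 195.8689], [0.0, 0.0, 1.0]], 'eye': [0.4438, 0.1698, 1.6289], 'rotation': [0.7119, -0.701, 0.0263, -0.0326]}
```

View pics/scene0.png

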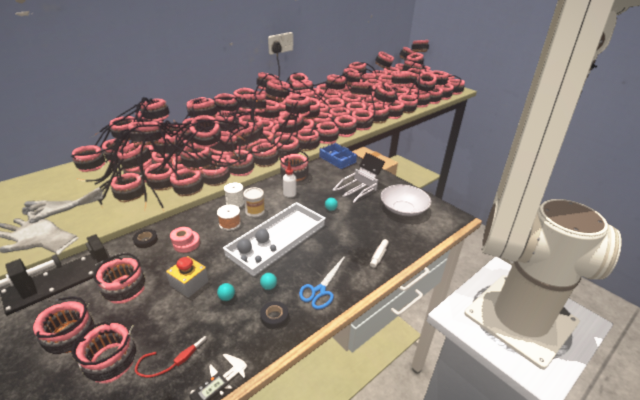

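View pics/top0.png

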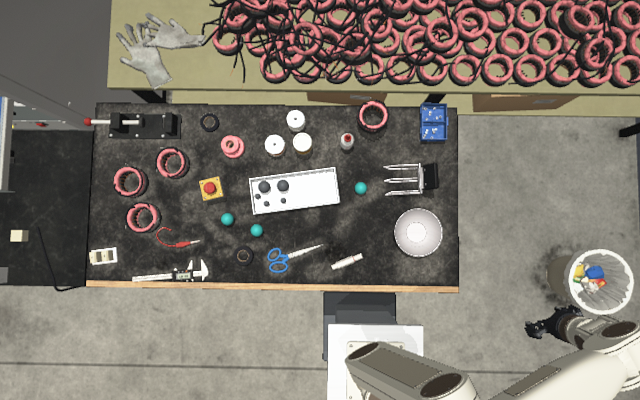

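The top view shows the scoop at about (410,179) with its tips to image-left (+y). The tray is at (294,191) with the large balls near (264,187) and (283,186), and the dish is at (418,232). Two of the turquoise balls that aren't meant are at (361,188) and (227,219).

The moves can't command a tilt directly, so I'll test in free air how the arm behaves at its reach limit.

Call:
{"name": "apply_moves", "arguments": {
  "targets": [
    [[0.45,-0.89,0,0,1],[0.45,-0.89,0,0,1],[0.45,-0.89,0,0,1],[0.45,-0.89,0,0,1],[0.45,-0.89,0,0,1],[0.45,-0.89,0,0,1],[0.45,-0.89,0,0,1],[0.45,-0.89,0,0,1]]
  ]
}}

```text
clock: 0.77
eef_pos: [0.3523, -0.7016, 0.245]
tool_rot: [0.973, 0.23, 0.001, 0.005]
ft_force: [0.5, -1.2, 0.8]
grip_width: 0.0854
grasp_force: 0.0
```

Call:
{"name": "apply_moves", "arguments": {
  "targets": [
    [[0.45,-0.89,0,0,1],[0.45,-0.89,0,0,1],[0.45,-0.89,0,0,1]]
  ]
}}

```text
clock: 1.02
eef_pos: [0.3742, -0.7446, 0.2076]
tool_rot: [0.972, 0.23, 0.009, 0.039]
ft_force: [-0.9, 0.1, -0.1]
grip_width: 0.0855
grasp_force: 0.0
```

```bash
cat > h.py <<'E'
from workcell import get_obs, imaging, order
import numpy as np, cv2
from scipy.spatial.transform import Rotation as R
def st():
    o=get_obs(); r=R.from_quat(o["tool_rot"]).as_matrix(); z=r[:,2]; y=r[:,1]
    print("t",np.round(o["clock"],2),"q",np.round(o["joint_pos"],3),"p",np.round(o["eef_pos"],4),"F",np.round(o["ft_force"],1),"w",np.round(o["grip_width"],4),
     "\n tilt %.1f toward %.1f ; y-axis %s"%(np.degrees(np.arccos(-z[2])),np.degrees(np.arctan2(z[1],z[0])),np.round(y,3)))
    return o
E
python3 -c "from h import *;st()"
```

```text
t 1.02 q [-1.105  1.033  1.273  1.73  -0.     1.573] p [ 0.3742 -0.7446  0.2076] F [-0.9  0.1 -0.1] w 0.0855 
 tilt 4.6 toward -63.3 ; y-axis [ 0.446 -0.891  0.081]
```

Call:
{"name": "apply_moves", "arguments": {
  "targets": [
    [[0.45,-0.89,0.3,0,1],[0.45,-0.89,0.3,0,1],[0.45,-0.89,0.3,0,1],[0.45,-0.89,0.3,0,1],[0.45,-0.89,0.3,0,1],[0.45,-0.89,0.3,0,1]]
  ]
}}

```text
clock: 1.52
eef_pos: [0.4092, -0.813, 0.2121]
tool_rot: [0.964, 0.228, 0.032, 0.132]
ft_force: [-0.0, 0.6, 0.1]
grip_width: 0.0854
grasp_force: 0.0
```

```bash
python3 -c "from h import *;st()"
```

```text
t 1.52 q [-1.104  1.044  1.274  1.528 -0.     1.573] p [ 0.4092 -0.813   0.2121] F [-0.   0.6  0.1] w 0.0854 
 tilt 15.6 toward -63.3 ; y-axis [ 0.431 -0.861  0.269]
```

Call:
{"name": "apply_moves", "arguments": {
  "targets": [
    [[-0.45,0.89,0,0,1],[-0.45,0.89,0,0,1],[-0.45,0.89,0,0,1]]
  ]
}}

```text
clock: 1.77
eef_pos: [0.3761, -0.7475, 0.2111]
tool_rot: [0.964, 0.228, 0.031, 0.131]
ft_force: [0.2, -0.9, 1.8]
grip_width: 0.0854
grasp_force: 0.0
```

```bash
python3 -c "from h import *;st()"
```

```text
t 1.77 q [-1.105  0.767  0.718  1.253 -0.     1.573] p [ 0.3761 -0.7475  0.2111] F [ 0.2 -0.9  1.8] w 0.0854 
 tilt 15.4 toward -63.3 ; y-axis [ 0.431 -0.862  0.266]
```

Call:
{"name": "apply_moves", "arguments": {
  "targets": [
    [[0.45,-0.89,0.3,0,1],[0.45,-0.89,0.3,0,1],[0.45,-0.89,0.3,0,1],[0.45,-0.89,0.3,0,1],[0.45,-0.89,0.3,0,1],[0.45,-0.89,0.3,0,1],[0.45,-0.89,0.3,0,1],[0.45,-0.89,0.3,0,1]]
  ]
}}

```text
clock: 2.43
eef_pos: [0.4389, -0.8714, 0.2347]
tool_rot: [0.949, 0.224, 0.052, 0.218]
ft_force: [-0.4, -0.3, 0.2]
grip_width: 0.0857
grasp_force: 0.0
```

```bash
python3 -c "from h import *;st()"
```

```text
t 2.43 q [-1.104  1.046  1.274  1.347 -0.     1.574] p [ 0.4389 -0.8714  0.2347] F [-0.4 -0.3  0.2] w 0.0857 
 tilt 25.9 toward -63.3 ; y-axis [ 0.402 -0.805  0.436]
```

Call:
{"name": "apply_moves", "arguments": {
  "targets": [
    [[0.45,-0.89,0.3,0,1],[0.45,-0.89,0.3,0,1],[0.45,-0.89,0.3,0,1],[0.45,-0.89,0.3,0,1],[0.45,-0.89,0.3,0,1]]
  ]
}}

```text
clock: 2.85
eef_pos: [0.4674, -0.9273, 0.2392]
tool_rot: [0.929, 0.219, 0.069, 0.291]
ft_force: [-0.5, -0.6, 0.8]
grip_width: 0.0855
grasp_force: 0.0
```

```bash
cat >> h.py <<'E'
def cal(n):
    c=imaging.get_calibration(n); return c["camera_matrix"],np.array(c["eye"]),R.from_quat(c["rotation"]).as_matrix()
def ray(n,u,v,z):
    K,e,M=cal(n); d=M@np.linalg.inv(K)@np.array([u,v,1.]); return e+d*(z-e[2])/d[2]
def pts(n,d):
    K,e,M=cal(n); v,u=np.mgrid[0:400,0:640]; c=np.stack([(u-K[0,2])/K[0,0]*d,(v-K[1,2])/K[1,1]*d,d],-1); return c@M.T+e
E
python3 - <<'E'
from h import *
st()
f=np.load("top0.npz"); p,d=f["p"],f["d"]
P=pts("top",d)
# table check
print("table z",np.round(P[210,330],4),np.round(P[150,250],4))
hsv=cv2.cvtColor(p,cv2.COLOR_BGR2HSV)
# tray & dish: height masks
crop=cv2.resize(p[135:260,240:450],None,fx=3.8,fy=3.8,interpolation=cv2.INTER_CUBIC); cv2.imwrite("pics/crop0.png",crop)
def blob(m,box,name,zz):
    mm=np.zeros(m.shape,np.uint8); x0,y0,x1,y1=box; mm[y0:y1,x0:x1]=m[y0:y1,x0:x1]*255
    cs,_=cv2.findContours(mm,cv2.RETR_EXTERNAL,cv2.CHAIN_APPROX_NONE)
    for c in sorted(cs,key=cv2.contourArea)[::-1][:2]:
        if cv2.contourArea(c)<15: continue
        r=cv2.minAreaRect(c); w=np.array([ray("top",*q,zz)[:2] for q in cv2.boxPoints(r)])
        print(name,np.round(r[0],1),np.round(r[1],1),"c",np.round(ray("top",*r[0],zz)[:2],4),"corners",np.round(w,3).tolist())
bright=(hsv[...,2]>150)&(hsv[...,1]<60)
blob(bright,(240,160,350,220),"tray",0.028)
blob(bright,(390,203,450,262),"dish",0.042)
dk=(hsv[...,2]<90)
blob(dk,(415,160,445,198),"handle",0.08)
H=P[...,2]
blob((H>0.045)&(H<.13),(380,150,450,200),"scoop-high",0.08)
g=P[(H>0.06)&(H<.13)&(np.mgrid[0:400,0:640][1]>380)&(np.mgrid[0:400,0:640][1]<450)&(np.mgrid[0:400,0:640][0]>150)&(np.mgrid[0:400,0:640][0]<203)]
print("handle pts",len(g),g.mean(0).round(4),g.min(0).round(4),g.max(0).round(4))
E
```

```text
t 2.85 q [-1.104  1.078  1.273  1.159 -0.     1.574] p [ 0.4674 -0.9273  0.2392] F [-0.5 -0.6  0.8] w 0.0855 
 tilt 34.8 toward -63.3 ; y-axis [ 0.367 -0.735  0.57 ]
table z [0.5312 0.1566 0.0069] [0.7347 0.4361 0.0049]
tray [293.8 190.2] [36.6 87.9] c [0.5951 0.28  ] corners [[0.635, 0.437], [0.679, 0.142], [0.556, 0.124], [0.512, 0.417]]
dish [418.  232.1] [48.2 47.5] c [ 0.4603 -0.1361] corners [[0.487, -0.027], [0.57, -0.163], [0.434, -0.244], [0.352, -0.11]]
handle [429.5 178.5] [37. 29.] c [ 0.6353 -0.1666] corners [[0.696, -0.119], [0.697, -0.214], [0.575, -0.214], [0.574, -0.119]]
handle [416.5 185. ] [8. 3.] c [ 0.6133 -0.1242] corners [[0.626, -0.119], [0.627, -0.129], [0.6, -0.129], [0.6, -0.119]]
scoop-high [428.5 175.6] [26.4 18.3] c [ 0.6447 -0.1636] corners [[0.685, -0.13], [0.691, -0.19], [0.604, -0.197], [0.599, -0.137]]
handle pts 375 [ 0.644  -0.1676  0.0857] [ 0.6023 -0.1924  0.0601] [ 0.6875 -0.1476  0.1101]
```

View pics/crop0.png

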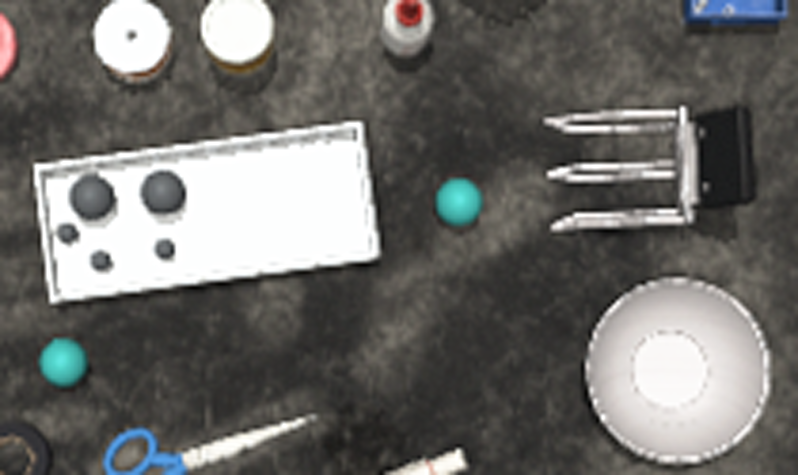

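The crop confirms the targets:
- **Large balls:** dark grey, at crop (92,197) and (163,193).
- **Small balls:** dark grey, at (67,233), (100,260) and (165,249).
- **Decoys:** the turquoise balls at (459,202) and (63,362) are not meant.
- **Scoop:** its handle is at (725,158) and its middle tip at (550,173).

Tilt gained at the reach limit persists, and it now reads 34.8°, so this approach works.

Call:
{"name": "apply_moves", "arguments": {
  "targets": [
    [[0.45,-0.89,0.3,0,1]]
  ]
}}

```text
clock: 2.93
eef_pos: [0.4728, -0.9379, 0.2405]
tool_rot: [0.924, 0.218, 0.073, 0.305]
ft_force: [-0.5, 0.1, -0.4]
grip_width: 0.0854
grasp_force: 0.0
```

Run:
```python
from h import *
st()
f=np.load("top0.npz"); p,d=f["p"],f["d"]; P=pts("top",d); H=P[...,2]
def C(u,v,z): return ray("top",240+u/3.8,135+v/3.8,z)
tips=[C(545,122,.004),C(548,173,.004),C(554,227,.004)]
print("tips",np.round(tips,4).tolist())
# back plate top: bright line crop x 685, y 107..222 at z=.042
a,b=C(684,107,.042),C(690,222,.042); print("bp",a.round(4),b.round(4)); 
ax=tips[1]-(a+b)/2; ax[2]=0; print("axis len",np.linalg.norm(ax),"az",np.degrees(np.arctan2(ax[1],ax[0])),"bp normal az",np.degrees(np.arctan2(*(a-b)[[1,0]]))+90)
# handle points: black
hsv=cv2.cvtColor(p,cv2.COLOR_BGR2HSV); v,u=np.mgrid[0:400,0:640]
m=(hsv[...,2]<60)&(H>.05)&(H<.13)&(u>418)&(u<445)&(v>158)&(v<200)
g=P[m]; print(len(g),g.mean(0).round(4)); c=g-g.mean(0); U,S,V=np.linalg.svd(c); print("dirs",V.round(3).tolist(), (np.ptp(c@V.T,axis=0)).round(3))
# balls
T=np.array([.5955,.280]); th=np.radians(98.5)
for bm,zz,nm in ((hsv[...,2]<110,0,"b"),):
    mm=np.zeros((400,640),np.uint8); mm[175:212,252:332]=bm[175:212,252:332]*255
    n,l,s,ce=cv2.connectedComponentsWithStats(mm)
    for i in range(1,n):
        if s[i,4]<6: continue
        z=.021 if s[i,4]>60 else .010
        w=ray("top",*ce[i],z+.002)[:2]-T; print("ball",ce[i].round(1),s[i,4],"tray xy",np.round([w@[np.cos(th),np.sin(th)],w@[-np.sin(th),np.cos(th)]],4))
# tray corners (top outer) from crop
for q in ((34,165),(362,122),(380,260),(52,302)): print("tc",C(*q,.028).round(4))
```

```text
t 2.93 q [-1.104  1.085  1.273  1.121 -0.     1.574] p [ 0.4728 -0.9379  0.2405] F [-0.5  0.1 -0.4] w 0.0854 
 tilt 36.6 toward -63.3 ; y-axis [ 0.359 -0.719  0.596]
tips [[0.6819, -0.025, 0.004], [0.6354, -0.028, 0.004], [0.5866, -0.0336, 0.004]]
bp [ 0.6915 -0.1432  0.042 ] [ 0.5894 -0.1483  0.042 ]
axis len 0.11787478249182802 az 92.43668965646609 bp normal az 92.87684272916269
354 [ 0.6434 -0.1685  0.0866]
dirs [[-0.998, -0.043, -0.035], [0.0, -0.639, 0.769], [0.055, -0.768, -0.638]] [0.083 0.056 0.026]
ball [257.9 175.4] 25 tray xy [ 0.1165 -0.0682]
ball [264.3 187.2] 78 tray xy [ 0.0986 -0.0238]
ball [283.  185.8] 75 tray xy [ 0.035  -0.0201]
ball [257.9 196.1] 14 tray xy [0.1253 0.0025]
ball [283.5 200.7] 12 tray xy [0.0404 0.0295]
ball [266.7 203.7] 11 tray xy [0.0984 0.0323]
ball [312.6 208.9] 216 tray xy [-0.0545  0.0713]
tc [0.633  0.4331 0.028 ]
tc [0.676 0.141 0.028]
tc [0.5528 0.1234 0.028 ]
tc [0.511  0.4136 0.028 ]
```

Call:
{"name": "apply_moves", "arguments": {
  "targets": [
    [[0,0.85,0,0,1],[0,0.85,0,0,1],[0,0.85,0,0,1],[0,0.85,0,0,1],[0,0.85,0,0,1],[0,0.85,0,0,1],[0.19,0.6,0,7.1,1],[0.19,0.6,0,7.1,1]]
  ]
}}

```text
clock: 3.6
eef_pos: [0.4906, -0.7047, 0.2428]
tool_rot: [0.889, 0.334, 0.111, 0.293]
ft_force: [0.3, -0.1, -0.6]
grip_width: 0.0854
grasp_force: 0.0
```

Call:
{"name": "apply_moves", "arguments": {
  "targets": [
    [[0.15,0.5,0,7.1,1],[0.15,0.5,0,7.1,1],[0.15,0.5,0,7.1,1],[0.15,0.5,0,7.1,1],[0.15,0.5,0,7.1,1],[0.15,0.5,0,7.1,1],[0.15,0.5,0,7.1,1],[0.15,0.5,0,7.1,1]]
  ]
}}

```text
clock: 4.27
eef_pos: [0.5369, -0.5472, 0.2429]
tool_rot: [0.624, 0.716, 0.238, 0.205]
ft_force: [-0.1, -0.2, -0.6]
grip_width: 0.0851
grasp_force: 0.0
```

```bash
python3 -c "from h import *;st()"
```

```text
t 4.27 q [-0.999  0.573  0.332  1.03   0.573  0.524] p [ 0.5369 -0.5472  0.2429] F [-0.1 -0.2 -0.6] w 0.0851 
 tilt 36.6 toward 8.1 ; y-axis [0.795 0.109 0.596]
```

Call:
{"name": "apply_moves", "arguments": {
  "targets": [
    [[0.22,0.65,-0.1,7.05,1],[0.22,0.65,-0.1,7.05,1],[0.22,0.65,-0.1,7.05,1],[0.22,0.65,-0.1,7.05,1],[0.22,0.65,-0.1,7.05,1],[0.22,0.65,-0.1,7.05,1]]
  ]
}}

```text
clock: 4.77
eef_pos: [0.5899, -0.3915, 0.2186]
tool_rot: [0.324, 0.892, 0.296, 0.106]
ft_force: [0.7, -0.4, -0.6]
grip_width: 0.0855
grasp_force: 0.0
```

Call:
{"name": "apply_moves", "arguments": {
  "targets": [
    [[0.22,0.6,-0.1,7.05,1],[0.22,0.6,-0.1,7.05,1],[0.22,0.6,-0.1,7.05,1],[0.22,0.6,-0.1,7.05,1],[0.22,0.6,-0.1,7.05,1],[0.22,0.6,-0.1,7.0,1],[0,0,0,0,1]]
  ]
}}

```text
clock: 5.35
eef_pos: [0.6458, -0.2414, 0.1907]
tool_rot: [-0.022, 0.948, 0.317, -0.011]
ft_force: [0.8, -0.1, -0.5]
grip_width: 0.0854
grasp_force: 0.0
```

```bash
python3 -c "from h import *;st()"
```

```text
t 5.35 q [-0.562  1.038  1.072  2.017  0.511 -0.719] p [ 0.6458 -0.2414  0.1907] F [ 0.8 -0.1 -0.5] w 0.0854 
 tilt 36.9 toward 93.3 ; y-axis [-0.035  0.798  0.601]
```

Call:
{"name": "apply_moves", "arguments": {
  "targets": [
    [[-0.1,-0.4,0,-0.7,1],[0,0.35,-0.46,0,1],[0,0.35,-0.46,0,1],[0,0.35,-0.46,0,1],[0,0.35,-0.46,0,1],[0,0,0,0,1]]
  ]
}}

```text
clock: 5.85
eef_pos: [0.6366, -0.2045, 0.1169]
tool_rot: [-0.012, 0.948, 0.317, -0.009]
ft_force: [0.1, 0.6, -1.2]
grip_width: 0.0854
grasp_force: 0.0
```

Run:
```python
from h import *
st()
p,d=imaging.camera("top"); cv2.imwrite("pics/c1.png",cv2.resize(p[140:250,360:500],None,fx=4,fy=4,interpolation=cv2.INTER_CUBIC))
```

```text
t 5.85 q [-0.529  0.953  0.71   1.714  0.53  -0.66 ] p [ 0.6366 -0.2045  0.1169] F [ 0.1  0.6 -1.2] w 0.0854 
 tilt 36.9 toward 92.4 ; y-axis [-0.016  0.799  0.601]
```

View pics/c1.png

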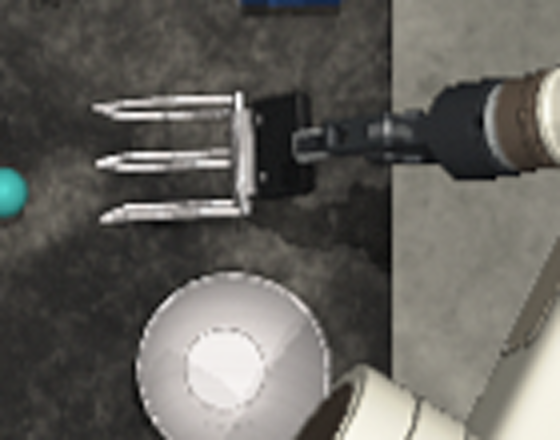

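The gripper is behind the handle, with the front finger at crop (312,145) over the plate and the handle centre at (285,145). I'll go in and close.

Call:
{"name": "apply_moves", "arguments": {
  "targets": [
    [[0.07,0.38,-0.47,0,1],[0.07,0.38,-0.47,0,1],[0,0,0,0,1],[0,0,0,0,-1],[0,0,0,0,-1],[0,0,0,0,-1],[0,0,0,0,-1],[0,0,0,0,-1]]
  ]
}}

```text
clock: 6.57
eef_pos: [0.6451, -0.1791, 0.0854]
tool_rot: [-0.012, 0.949, 0.314, -0.004]
ft_force: [-0.3, 0.6, -0.2]
grip_width: 0.0254
grasp_force: 0.0
```

Call:
{"name": "apply_moves", "arguments": {
  "targets": [
    [[0,0,0,0,-1],[0,0,0,0,-1],[0,0,0,0,-1]]
  ]
}}

```text
clock: 6.82
eef_pos: [0.6451, -0.1782, 0.0855]
tool_rot: [-0.012, 0.949, 0.314, -0.004]
ft_force: [-2.8, -0.7, 5.7]
grip_width: 0.015
grasp_force: 59.1
```

```bash
python3 -c "from h import *;st()"
```

```text
t 6.82 q [-0.493  0.944  0.613  1.593  0.545 -0.618] p [ 0.6451 -0.1782  0.0855] F [-2.8 -0.7  5.7] w 0.015 
 tilt 36.6 toward 91.4 ; y-axis [-0.02   0.803  0.596]
```

Call:
{"name": "apply_moves", "arguments": {
  "targets": [
    [[0,0,0.2,0,-1],[0,0,0.4,0,-1],[0,0,0.4,0,-1],[0,0,0.4,0,-1],[0,0,0.4,0,-1],[0,0,0.4,0,-1],[0,0,0.2,0,-1],[0,0,0,0,-1]]
  ]
}}

```text
clock: 7.48
eef_pos: [0.6453, -0.1783, 0.1821]
tool_rot: [-0.012, 0.95, 0.313, -0.004]
ft_force: [0.3, 0.3, -2.5]
grip_width: 0.0154
grasp_force: 58.4
```

Run:
```python
from h import *
st()
p,d=imaging.camera("scene"); cv2.imwrite("pics/s1.png",cv2.resize(p[120:300,210:450],None,fx=3.2,fy=3.2,interpolation=cv2.INTER_CUBIC))
```

```text
t 7.48 q [-0.493  0.889  0.756  1.788  0.543 -0.617] p [ 0.6453 -0.1783  0.1821] F [ 0.3  0.3 -2.5] w 0.0154 
 tilt 36.5 toward 91.4 ; y-axis [-0.021  0.804  0.595]
```

View pics/s1.png

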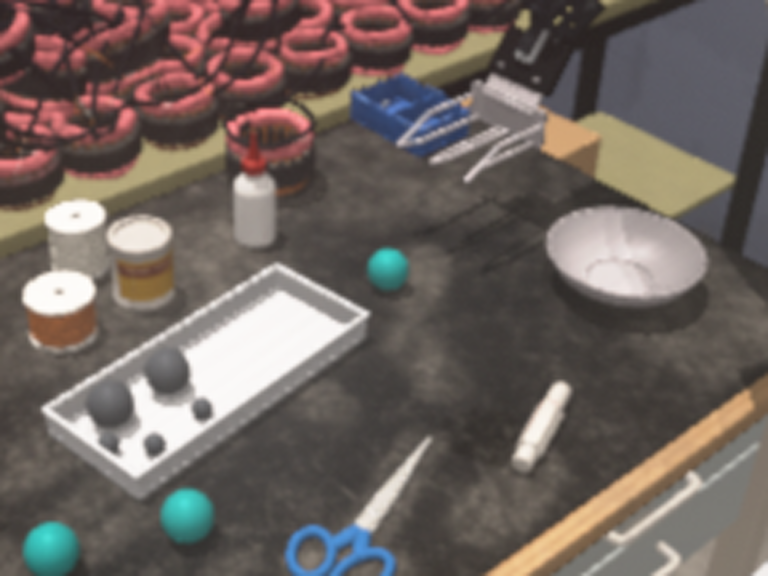

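The scoop hangs firmly in the gripper. Its tips are at crop (400,145), (432,160) and (467,178), well above the worktop. Next I'll carry it over the empty half of the tray.

Call:
{"name": "apply_moves", "arguments": {
  "targets": [
    [[-0.1,0.4,0,0.7,-1],[-0.1,0.8,0,0.7,-1],[-0.1,0.9,0,0.7,-1],[-0.1,0.9,0,0.7,-1],[-0.1,0.9,0,0.7,-1],[-0.1,0.9,0,0.7,-1],[-0.05,0.9,0,0.7,-1],[-0.05,0.8,0,0.7,-1]]
  ]
}}

```text
clock: 8.2
eef_pos: [0.6151, 0.0842, 0.1785]
tool_rot: [-0.058, 0.948, 0.313, -0.022]
ft_force: [0.4, 0.4, -2.9]
grip_width: 0.0151
grasp_force: 58.6
```

Call:
{"name": "apply_moves", "arguments": {
  "targets": [
    [[0,0.8,0,0.7,-1],[0,0.4,0,0.7,-1],[0,0,0,0,-1],[0,0,0,0,-1]]
  ]
}}

```text
clock: 8.53
eef_pos: [0.6154, 0.1313, 0.1785]
tool_rot: [-0.07, 0.947, 0.313, -0.026]
ft_force: [0.2, -0.4, -3.2]
grip_width: 0.0154
grasp_force: 58.8
```

Run:
```python
from h import *
st()
p,d=imaging.camera("top"); np.savez("top1.npz",p=p,d=d); cv2.imwrite("pics/c2.png",cv2.resize(p[150:230,240:370],None,fx=6,fy=6,interpolation=cv2.INTER_CUBIC))
```

```text
t 8.53 q [-0.058  0.629  0.267  1.366  0.621 -0.257] p [0.6154 0.1313 0.1785] F [ 0.2 -0.4 -3.2] w 0.0154 
 tilt 36.6 toward 99.0 ; y-axis [-0.117  0.794  0.596]
```

View pics/c2.png

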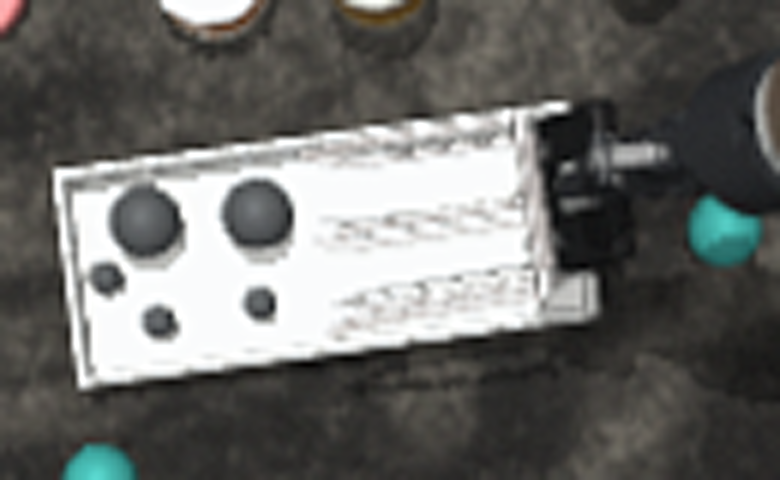

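The scoop is above the empty half, with the back plate at crop (525–550, 110–310) and the wires at rows 130, 235 and 310. I'll use depth to get its offset from the tray.

Run:
```python
from h import *
f=np.load("top1.npz"); p,d=f["p"],f["d"]; P=pts("top",d); H=P[...,2]; v,u=np.mgrid[0:400,0:640]
th=np.radians(98.4); ex=np.array([np.cos(th),np.sin(th)]); ey=np.array([-np.sin(th),np.cos(th)])
T=np.array([.5955,.279])
m=(H>.08)&(u>285)&(u<345)&(v>160)&(v<215)
g=P[m]; l=np.c_[(g[:,:2]-T)@ex,(g[:,:2]-T)@ey,g[:,2]]
print(len(l))
for a in np.arange(-.15,.04,.015):
    s=l[(l[:,0]>=a)&(l[:,0]<a+.015)]
    if len(s): print(round(a,3),len(s),"y",np.sort(s[:,1]).round(3)[[0,-1]],"z",s[:,2].min().round(3),s[:,2].max().round(3),"mean",s.mean(0).round(3))
# tray walls: rim points
f=np.load("top0.npz"); P0=pts("top",f["d"]); H0=P0[...,2]
m=(H0>.018)&(H0<.045)&(u>245)&(u<345)&(v>160)&(v<220); g=P0[m]; l=np.c_[(g[:,:2]-T)@ex,(g[:,:2]-T)@ey]
for a in (-.12,-.09,-.06,-.03):
    s=l[(l[:,0]>=a)&(l[:,0]<a+.03)]; lo=s[s[:,1]<-.03,1]; hi=s[s[:,1]>.03,1]; print("rim",a,lo.min().round(4),lo.max().round(4),np.median(lo).round(4),hi.min().round(4),hi.max().round(4),np.median(hi).round(4))
s=l[abs(l[:,1])<.04]; print("rimx",np.sort(s[:,0])[[0,5,-6,-1]].round(4))
# bright-mask check of rim edges at mid: outer edge upper (far) side
hsv=cv2.cvtColor(f["p"],cv2.COLOR_BGR2HSV); b=(hsv[...,2]>150)
for uu in (310,320,330):
    r=np.where(b[160:220,uu])[0]+160
    A=ray("top",uu,r[0]-.5,.028)[:2]-T; B=ray("top",uu,r[-1]+.5,.028)[:2]-T; B0=ray("top",uu,r[-1]+.5,0.0)[:2]-T
    print(uu,"far edge y",(A@ey).round(4),"near edge y top",(B@ey).round(4),"bottom",(B0@ey).round(4))
```

```text
820
-0.15 153 y [-0.04   0.044] z 0.165 0.284 mean [-0.142  0.006  0.211]
-0.135 140 y [-0.039  0.045] z 0.097 0.195 mean [-0.128  0.004  0.163]
-0.12 109 y [-0.047  0.055] z 0.095 0.148 mean [-0.114  0.005  0.13 ]
-0.105 46 y [-0.047  0.054] z 0.091 0.13 mean [-0.098  0.003  0.107]
-0.09 54 y [-0.046  0.166] z 0.094 1.629 mean [-0.083  0.037  0.417]
-0.075 43 y [-0.046  0.054] z 0.092 0.128 mean [-0.068  0.006  0.106]
-0.06 43 y [-0.046  0.054] z 0.096 0.131 mean [-0.053  0.004  0.109]
-0.045 45 y [-0.046  0.055] z 0.092 0.127 mean [-0.037  0.005  0.107]
-0.03 43 y [-0.045  0.055] z 0.089 0.121 mean [-0.023  0.001  0.104]
-0.015 35 y [-0.044  0.056] z 0.092 0.111 mean [-0.008  0.006  0.103]
-0.0 4 y [-0.043  0.052] z 0.096 0.105 mean [ 0.002 -0.006  0.1  ]
rim -0.12 -0.0621 -0.0564 -0.0591 0.0553 0.0598 0.0578
rim -0.09 -0.0622 -0.0565 -0.0592 0.0549 0.0599 0.0574
rim -0.06 -0.0629 -0.0564 -0.0592 0.0551 0.0601 0.058
rim -0.03 -0.0626 -0.057 -0.0591 0.0545 0.0602 0.0576
rimx [-0.1454 -0.1447  0.1479  0.1497]
310 far edge y -0.0626 near edge y top 0.0621 bottom 0.0603
320 far edge y -0.0615 near edge y top 0.0631 bottom 0.0613
330 far edge y -0.0639 near edge y top 0.0609 bottom 0.059
```

Call:
{"name": "apply_moves", "arguments": {
  "targets": [
    [[0.1,0,0,-1,-1],[0,0,-0.3,0,-1],[0,0,-0.4,0,-1],[0,0,-0.4,0,-1],[0,0,-0.2,0,-1],[0,0,0,0,-1]]
  ]
}}

```text
clock: 9.08
eef_pos: [0.6195, 0.1287, 0.1255]
tool_rot: [-0.059, 0.947, 0.313, -0.023]
ft_force: [-0.5, -0.3, -3.1]
grip_width: 0.0152
grasp_force: 58.7
```

```bash
cat > chk.py <<'E'
from h import *
st()
p,d=imaging.camera("top"); np.savez("topn.npz",p=p,d=d); P=pts("top",d); H=P[...,2]; v,u=np.mgrid[0:400,0:640]
th=np.radians(98.4); ex=np.array([np.cos(th),np.sin(th)]); ey=np.array([-np.sin(th),np.cos(th)]); T=np.array([.5963,.2804])
import sys
lo=float(sys.argv[1]); m=(H>lo)&(H<.3)&(u>250)&(u<345)&(v>160)&(v<215)
g=P[m]; l=np.c_[(g[:,:2]-T)@ex,(g[:,:2]-T)@ey,g[:,2]]; l=l[abs(l[:,1])<.056]
for a in np.arange(-.15,.145,.015):
    s=l[(l[:,0]>=a)&(l[:,0]<a+.015)]
    if len(s)>2: print(round(a,3),len(s),"y",np.sort(s[:,1]).round(3)[[0,-1]],"z",s[:,2].min().round(3),s[:,2].max().round(3))
E
python3 chk.py 0.045
```

```text
t 9.08 q [-0.063  0.671  0.198  1.244  0.625 -0.236] p [0.6195 0.1287 0.1255] F [-0.5 -0.3 -3.1] w 0.0152 
 tilt 36.6 toward 97.8 ; y-axis [-0.098  0.797  0.597]
-0.15 141 y [-0.042  0.041] z 0.106 0.23
-0.135 123 y [-0.052  0.048] z 0.046 0.139
-0.12 76 y [-0.05   0.051] z 0.045 0.089
-0.105 31 y [-0.05  0.05] z 0.046 0.073
-0.09 29 y [-0.049  0.049] z 0.045 0.076
-0.075 29 y [-0.05  0.05] z 0.045 0.079
-0.06 28 y [-0.049  0.049] z 0.046 0.077
-0.045 33 y [-0.05  0.05] z 0.045 0.075
-0.03 37 y [-0.05  0.05] z 0.046 0.068
-0.015 19 y [-0.051  0.05 ] z 0.047 0.055
0.03 10 y [-0.029 -0.019] z 0.045 0.051
0.09 13 y [-0.041 -0.018] z 0.045 0.057
```

Call:
{"name": "apply_moves", "arguments": {
  "targets": [
    [[0,0,-0.3,0,-1],[0,0,-0.3,0,-1],[0,0,-0.2,0,-1],[0,0,-0.05,0,-1],[0,0,-0.05,0,-1],[0,0,0,0,-1]]
  ]
}}

```text
clock: 9.63
eef_pos: [0.6205, 0.1302, 0.0919]
tool_rot: [-0.061, 0.947, 0.313, -0.022]
ft_force: [-0.4, -0.5, -2.3]
grip_width: 0.0151
grasp_force: 58.7
```

```bash
python3 -c "from h import *;st()"
```

```text
t 9.63 q [-0.061  0.704  0.163  1.172  0.625 -0.236] p [0.6205 0.1302 0.0919] F [-0.4 -0.5 -2.3] w 0.0151 
 tilt 36.6 toward 97.6 ; y-axis [-0.103  0.796  0.597]
```

Call:
{"name": "apply_moves", "arguments": {
  "targets": [
    [[0,0,-0.06,0,-1],[0,0,-0.06,0,-1],[0,0,0,0,-1]]
  ]
}}

```text
clock: 9.88
eef_pos: [0.6213, 0.1301, 0.0887]
tool_rot: [-0.062, 0.947, 0.314, -0.02]
ft_force: [-0.2, -0.4, 0.8]
grip_width: 0.015
grasp_force: 59.2
```

```bash
python3 chk.py 0.022
```

```text
t 9.88 q [-0.061  0.707  0.159  1.163  0.626 -0.237] p [0.6213 0.1301 0.0887] F [-0.2 -0.4  0.8] w 0.015 
 tilt 36.7 toward 97.4 ; y-axis [-0.104  0.795  0.597]
-0.15 148 y [-0.055  0.054] z 0.026 0.196
-0.135 117 y [-0.056  0.056] z 0.027 0.1
-0.12 70 y [-0.054  0.048] z 0.024 0.057
-0.105 14 y [-0.052  0.048] z 0.029 0.041
-0.09 13 y [-0.053  0.056] z 0.028 0.037
-0.075 17 y [-0.056  0.047] z 0.027 0.041
-0.06 12 y [-0.055  0.047] z 0.026 0.038
-0.045 14 y [-0.053  0.056] z 0.023 0.041
-0.03 4 y [-0.049  0.045] z 0.023 0.026
0.015 42 y [-0.041  0.056] z 0.025 0.05
0.03 65 y [-0.055  0.033] z 0.022 0.05
0.045 27 y [-0.056  0.021] z 0.022 0.045
0.075 29 y [-0.056 -0.01 ] z 0.026 0.041
0.09 61 y [-0.047  0.035] z 0.023 0.049
0.105 46 y [-0.056  0.034] z 0.023 0.049
0.12 11 y [-0.006  0.008] z 0.023 0.03
0.135 42 y [-0.055  0.053] z 0.023 0.037
```

Call:
{"name": "apply_moves", "arguments": {
  "targets": [
    [[-0.05,0,0.03,0.5,-1],[-0.04,0.3,0,0,-1],[-0.04,0.3,0,0,-1],[-0.04,0.3,0,0,-1],[-0.04,0.3,0,0,-1],[-0.04,0.3,0,0,-1],[0,0,0,0,-1]]
  ]
}}

```text
clock: 10.52
eef_pos: [0.6093, 0.1935, 0.0888]
tool_rot: [-0.067, 0.947, 0.314, -0.023]
ft_force: [1.5, 2.3, -1.5]
grip_width: 0.0145
grasp_force: 58.9
```

```bash
python3 chk.py 0.022 | head -2;  python3 - <<'E'
from h import *
p=np.load("topn.npz")["p"]; cv2.imwrite("pics/c3.png",cv2.resize(p[150:230,240:370],None,fx=6,fy=6,interpolation=cv2.INTER_CUBIC))
E
```

```text
t 10.52 q [ 0.038  0.678  0.105  1.078  0.636 -0.13 ] p [0.6093 0.1935 0.0888] F [ 1.5  2.3 -1.5] w 0.0145 
 tilt 36.7 toward 98.3 ; y-axis [-0.113  0.794  0.597]
```

View pics/c3.png

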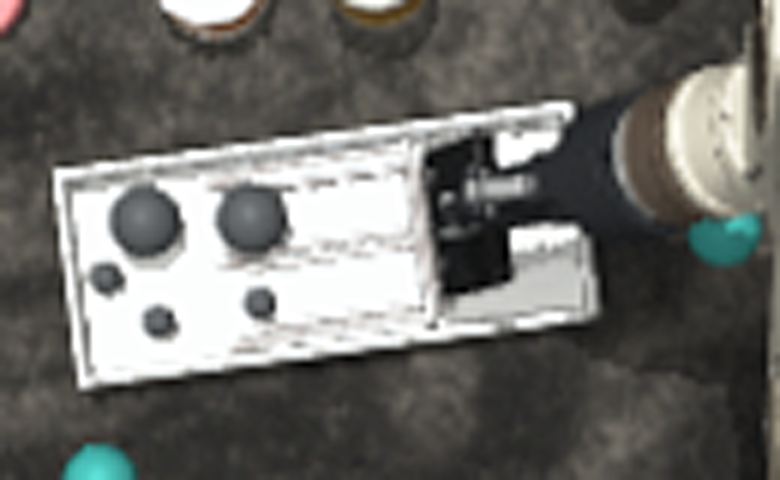

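The tips, at crop x≈230, now reach around the nearer large ball at (252,217). It and the small ball at (260,303) each sit over a slot, and the other three balls lie ahead. I'll push on.

Call:
{"name": "apply_moves", "arguments": {
  "targets": [
    [[-0.04,0.3,0,0,-1],[-0.045,0.3,0,0,-1],[-0.045,0.3,0,0,-1],[-0.045,0.3,0,0,-1],[-0.045,0.3,0,0,-1],[0,0,0,0,-1]]
  ]
}}

```text
clock: 11.07
eef_pos: [0.6016, 0.252, 0.0888]
tool_rot: [-0.067, 0.947, 0.313, -0.022]
ft_force: [1.1, -1.9, -0.8]
grip_width: 0.015
grasp_force: 59.1
```

```bash
python3 chk.py 0.022;  python3 - <<'E'
from h import *
p=np.load("topn.npz")["p"]; cv2.imwrite("pics/c4.png",cv2.resize(p[150:230,240:370],None,fx=6,fy=6,interpolation=cv2.INTER_CUBIC))
E
```

```text
t 11.07 q [ 0.132  0.658  0.07   0.99   0.638 -0.012] p [0.6016 0.252  0.0888] F [ 1.1 -1.9 -0.8] w 0.015 
 tilt 36.6 toward 98.1 ; y-axis [-0.113  0.795  0.596]
-0.15 123 y [-0.036  0.054] z 0.024 0.3
-0.135 136 y [-0.035  0.056] z 0.029 0.293
-0.12 130 y [-0.036  0.037] z 0.195 0.274
-0.105 123 y [-0.035  0.036] z 0.187 0.255
-0.09 104 y [-0.032  0.056] z 0.029 0.236
-0.075 70 y [-0.056  0.021] z 0.023 0.215
-0.06 55 y [-0.02   0.016] z 0.135 0.196
-0.045 114 y [-0.056  0.056] z 0.027 0.192
-0.03 104 y [-0.042  0.041] z 0.072 0.193
-0.015 102 y [-0.056  0.056] z 0.024 0.108
-0.0 79 y [-0.055  0.051] z 0.025 0.057
0.015 43 y [-0.056  0.056] z 0.023 0.047
0.03 78 y [-0.056  0.056] z 0.023 0.052
0.045 51 y [-0.05  0.05] z 0.025 0.048
0.06 19 y [-0.056  0.056] z 0.023 0.039
0.075 18 y [-0.056  0.051] z 0.024 0.039
0.09 64 y [-0.048  0.05 ] z 0.022 0.047
0.105 52 y [-0.055  0.027] z 0.022 0.051
0.12 16 y [-0.033  0.007] z 0.022 0.041
0.135 44 y [-0.029  0.053] z 0.022 0.038
```

View pics/c4.png

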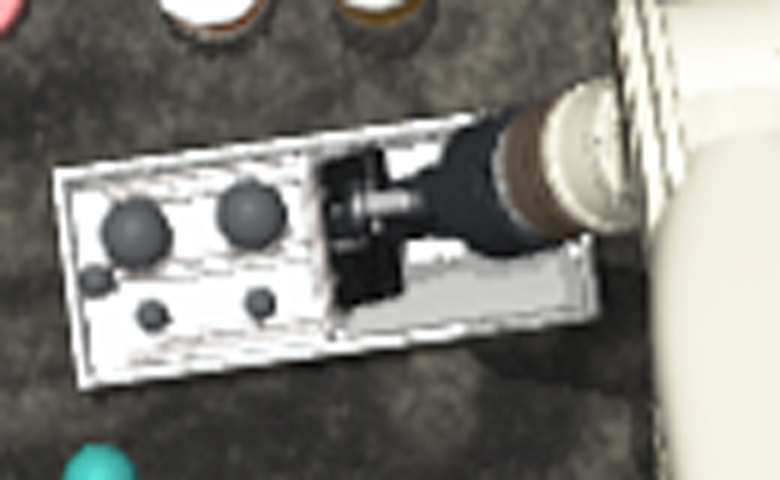

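The scoop encloses both large balls, at crop (137,232) and (251,215). I estimate the farther one sits about 20 mm inside the tips. The small balls are at (95,280), (153,315) and (260,303). I'll nudge forward a little and then lift gently.

Call:
{"name": "apply_moves", "arguments": {
  "targets": [
    [[-0.025,0.18,0,0,-1],[0,0,0,0,-1],[0,0,0.05,0,-1],[0,0,0.1,0,-1],[0,0,0.15,0,-1],[0,0,0.2,0,-1],[0,0,0.2,0,-1],[0,0,0.2,0,-1]]
  ]
}}

```text
clock: 11.78
eef_pos: [0.6009, 0.2576, 0.1257]
tool_rot: [-0.066, 0.947, 0.314, -0.023]
ft_force: [-0.2, 0.6, -3.7]
grip_width: 0.0156
grasp_force: 58.9
```

Call:
{"name": "apply_moves", "arguments": {
  "targets": [
    [[0,0,0.25,0,-1],[0,0,0.3,0,-1],[0,0,0.3,0,-1],[0,0,0.3,0,-1],[0,0,0.3,0,-1],[0,0,0.2,0,-1],[0,0,0,0,-1]]
  ]
}}

```text
clock: 12.37
eef_pos: [0.6023, 0.258, 0.1944]
tool_rot: [-0.067, 0.947, 0.314, -0.02]
ft_force: [0.9, -0.6, -3.7]
grip_width: 0.0149
grasp_force: 58.9
```

```bash
python3 chk.py 0.06;  python3 - <<'E'
from h import *
p=np.load("topn.npz")["p"]; p2,_=imaging.camera("scene")
cv2.imwrite("pics/c5.png",np.vstack([cv2.resize(p[150:220,240:360],(720,420),interpolation=cv2.INTER_CUBIC)[:280],cv2.resize(p2[180:280,200:440],(720,300),interpolation=cv2.INTER_CUBIC)]))
E
```

```text
t 12.37 q [0.14  0.561 0.194 1.199 0.64  0.002] p [0.6023 0.258  0.1944] F [ 0.9 -0.6 -3.7] w 0.0149 
 tilt 36.7 toward 97.6 ; y-axis [-0.114  0.794  0.598]
-0.105 3 y [0.036 0.036] z 0.287 0.3
-0.09 6 y [-0.037  0.035] z 0.291 0.298
-0.075 10 y [-0.02   0.017] z 0.243 0.296
-0.06 52 y [-0.021  0.018] z 0.257 0.3
-0.045 91 y [-0.042  0.038] z 0.197 0.298
-0.03 140 y [-0.043  0.04 ] z 0.19 0.299
-0.015 111 y [-0.044  0.039] z 0.165 0.276
-0.0 123 y [-0.052  0.049] z 0.109 0.185
0.015 77 y [-0.053  0.047] z 0.106 0.153
0.03 97 y [-0.053  0.048] z 0.111 0.152
0.045 76 y [-0.053  0.048] z 0.108 0.15
0.06 45 y [-0.052  0.048] z 0.109 0.143
0.075 44 y [-0.052  0.048] z 0.11 0.145
0.09 42 y [-0.052  0.048] z 0.107 0.136
0.105 39 y [-0.052  0.047] z 0.11 0.129
0.12 16 y [-0.052  0.048] z 0.109 0.124
```

View pics/c5.png

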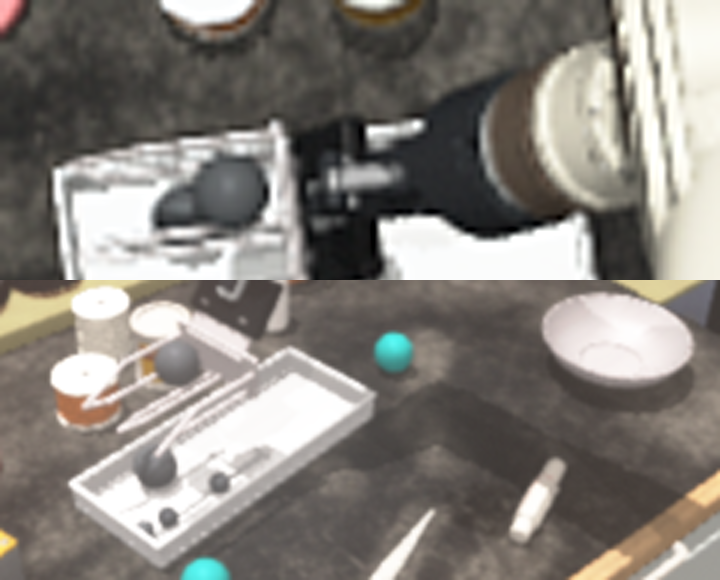

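One large ball rides on the scoop, at crop (232,190) above and (178,362) below. The other dropped back into the tray, at (155,467) in the lower view. The small balls are also still in the tray, at (219,482), (168,518) and (147,530). I'll locate the dropped ball and scoop again.

Run:
```python
from h import *
th=np.radians(98.4); ex=np.array([np.cos(th),np.sin(th)]); ey=np.array([-np.sin(th),np.cos(th)]); T=np.array([.5963,.2804])
def tr(w): return np.round([(w[:2]-T)@ex,(w[:2]-T)@ey,w[2]],4)
for n,u,v,z in (("L",155,467,.024),("s",219,482,.013),("s",168,518,.013),("s",147,528,.013)):
    print(n,tr(ray("scene",200+u/3,180+(v-280)/3,z)))
print("lifted ball", tr(ray("top",240+232/6,150+190/6,.134)))
f=np.load("topn.npz"); P=pts("top",f["d"]); H=P[...,2]
w=(P[...,:2]-T); x=w@ex; y=w@ey
m=(H>.1)&(x>.0)&(x<.13)&(abs(y)<.06)
# wire floor tilt: lowest surfaces near centre wire |y+.002|<.006
for a in np.arange(.005,.13,.02):
    s=m&(x>=a)&(x<a+.02)&(abs(y+.002)<.007); print(round(a,3),s.sum(),np.median(H[s]).round(4) if s.any() else "")
b=m&(y<-.01)&(y>-.04)&(H>.13)&(x>.02)&(x<.08); print("ball top",tr(P[b].mean(0)),H[b].max())
print("tip x max",np.percentile(x[m],[95,99,100]))
```

```text
L [ 0.0808 -0.0228  0.024 ]
s [0.0467 0.0273 0.013 ]
s [0.1113 0.0283 0.013 ]
s [0.1325 0.0241 0.013 ]
lifted ball [ 0.0382 -0.021   0.134 ]
0.005 22 0.1496
0.025 23 0.1165
0.045 23 0.1199
0.065 18 0.1137
0.085 18 0.1157
0.105 17 0.1174
0.125 1 0.1124
ball top [ 0.0397 -0.0243  0.1432] 0.15225486460172455
tip x max [0.11516118 0.12477166 0.12888483]
```

Call:
{"name": "apply_moves", "arguments": {
  "targets": [
    [[0,-0.05,-0.1,0,-1],[0.015,-0.1,-0.15,0,-1],[0.02,-0.15,-0.15,0,-1],[0.03,-0.2,-0.15,0,-1],[0.035,-0.25,-0.15,0,-1],[0.035,-0.25,-0.15,0,-1],[0.035,-0.25,-0.15,0,-1],[0.035,-0.25,-0.1,0,-1]]
  ]
}}

```text
clock: 13.13
eef_pos: [0.6091, 0.1957, 0.1455]
tool_rot: [-0.065, 0.947, 0.313, -0.023]
ft_force: [0.1, 0.4, -4.3]
grip_width: 0.0154
grasp_force: 58.9
```

Call:
{"name": "apply_moves", "arguments": {
  "targets": [
    [[0.035,-0.25,0,0,-1],[0.035,-0.25,0,0,-1],[0.02,-0.18,0,0,-1],[0.01,-0.08,0,0,-1],[0,-0.03,0,0,-1],[0,0,0,0,-1]]
  ]
}}

```text
clock: 13.63
eef_pos: [0.6134, 0.1655, 0.1472]
tool_rot: [-0.066, 0.947, 0.313, -0.022]
ft_force: [-0.1, 0.8, -3.5]
grip_width: 0.0154
grasp_force: 59.0
```

```bash
python3 chk.py 0.055
```

```text
t 13.63 q [-0.006  0.631  0.187  1.234  0.631 -0.179] p [0.6134 0.1655 0.1472] F [-0.1  0.8 -3.5] w 0.0154 
 tilt 36.6 toward 98.0 ; y-axis [-0.11   0.795  0.597]
-0.15 66 y [-0.018  0.018] z 0.158 0.256
-0.135 106 y [-0.04   0.042] z 0.151 0.251
-0.12 134 y [-0.042  0.042] z 0.138 0.252
-0.105 129 y [-0.043  0.042] z 0.064 0.209
-0.09 118 y [-0.05   0.051] z 0.06 0.132
-0.075 75 y [-0.05  0.05] z 0.06 0.108
-0.06 88 y [-0.05   0.051] z 0.064 0.106
-0.045 67 y [-0.05   0.051] z 0.063 0.103
-0.03 43 y [-0.05  0.05] z 0.062 0.097
-0.015 40 y [-0.05   0.051] z 0.063 0.095
-0.0 44 y [-0.05   0.051] z 0.064 0.088
0.015 38 y [-0.049  0.05 ] z 0.061 0.081
0.03 7 y [-0.046  0.05 ] z 0.069 0.075
```

Call:
{"name": "apply_moves", "arguments": {
  "targets": [
    [[0,0,-0.2,0,-1],[0,0,-0.3,0,-1],[0,0,-0.3,0,-1],[0,0,-0.3,0,-1],[0,0,-0.2,0,-1],[0,0,-0.1,0,-1],[0,0,-0.06,0,-1],[0,0,0,0,-1]]
  ]
}}

```text
clock: 14.35
eef_pos: [0.6125, 0.166, 0.0889]
tool_rot: [-0.065, 0.947, 0.314, -0.023]
ft_force: [-1.9, -0.3, -0.2]
grip_width: 0.015
grasp_force: 59.4
```

Call:
{"name": "apply_moves", "arguments": {
  "targets": [
    [[-0.03,0.2,0,0,-1],[-0.045,0.3,0,0,-1],[-0.045,0.3,0,0,-1],[-0.045,0.3,0,0,-1],[-0.045,0.3,0,0,-1],[-0.045,0.3,0,0,-1],[-0.045,0.3,0,0,-1],[-0.04,0.25,0,0,-1]]
  ]
}}

```text
clock: 15.02
eef_pos: [0.5994, 0.2574, 0.0888]
tool_rot: [-0.066, 0.947, 0.313, -0.022]
ft_force: [0.5, -3.5, 3.0]
grip_width: 0.0151
grasp_force: 59.8
```

```bash
cat > w.py <<'E'
from h import *
import sys
o=st(); th=np.radians(98.4); ex=np.array([np.cos(th),np.sin(th)]); ey=np.array([-np.sin(th),np.cos(th)]); T=np.array([.5963,.2804])
p,d=imaging.camera("top"); np.savez("topn.npz",p=p,d=d); P=pts("top",d); H=P[...,2]; w=P[...,:2]-T; x=w@ex; y=w@ey
zf=float(sys.argv[1]) # scoop bottom
# dark grey balls
hsv=cv2.cvtColor(p,cv2.COLOR_BGR2HSV)
m=((hsv[...,2]<115)&(hsv[...,1]<90)&(abs(y)<.054)&(abs(x)<.14)&(H>.008)&(H<zf+.06)&(x>-.06)).astype(np.uint8)
n,l,s,c=cv2.connectedComponentsWithStats(m)
for i in range(1,n):
    if s[i,4]>=5: k=l==i; print("dark",s[i,4],c[i].round(1),"x",x[k].mean().round(4),"y",y[k].mean().round(4),"zmax",H[k].max().round(4))
b=(H>zf+.036)&(H<zf+.05)&(abs(y)<.056)&(x>-.11); print("plate-ish x", np.percentile(x[b&(abs(y)>.042)],[5,50,95]).round(4) if (b&(abs(y)>.042)).any() else None)
E
python3 w.py 0.003
```

```text
t 15.02 q [0.141 0.655 0.062 0.978 0.639 0.001] p [0.5994 0.2574 0.0888] F [ 0.5 -3.5  3. ] w 0.0151 
 tilt 36.6 toward 98.1 ; y-axis [-0.111  0.795  0.597]
dark 88 [282.9 185.1] x 0.0333 y -0.0195 zmax 0.0495
dark 91 [268.8 187.7] x 0.0818 y -0.0172 zmax 0.0501
dark 16 [283.2 200.6] x 0.0406 y 0.0308 zmax 0.0343
dark 15 [256.8 202.6] x 0.13 y 0.0259 zmax 0.0289
dark 17 [265.  202.1] x 0.1025 y 0.0274 zmax 0.0302
plate-ish x [0.011  0.4626 0.9347]
```

Call:
{"name": "apply_moves", "arguments": {
  "targets": [
    [[0,0,0.03,0,-1],[0,0,0.06,0,-1],[0,0,0.1,0,-1],[0,0,0.15,0,-1],[0,0,0.15,0,-1],[0,0,0.2,0,-1],[0,0,0.2,0,-1],[0,0,0.2,0,-1]]
  ]
}}

```text
clock: 15.73
eef_pos: [0.5997, 0.2554, 0.133]
tool_rot: [-0.065, 0.947, 0.313, -0.022]
ft_force: [0.0, 0.2, -4.4]
grip_width: 0.0153
grasp_force: 58.8
```

```bash
python3 w.py 0.045
```

```text
t 15.73 q [ 1.370e-01  6.100e-01  1.090e-01  1.072e+00  6.390e-01 -1.000e-03] p [0.5997 0.2554 0.133 ] F [ 0.   0.2 -4.4] w 0.0153 
 tilt 36.6 toward 98.0 ; y-axis [-0.11   0.795  0.596]
dark 213 [272.2 185.7] x 0.0655 y -0.0175 zmax 0.0947
dark 21 [283. 200.] x 0.0407 y 0.0289 zmax 0.0508
dark 16 [256.8 202.6] x 0.1304 y 0.0258 zmax 0.0283
dark 16 [264.9 202. ] x 0.1028 y 0.0273 zmax 0.029
plate-ish x [0.008  0.2703 0.5442]
```

Call:
{"name": "apply_moves", "arguments": {
  "targets": [
    [[0,0,0.2,0,-1],[0,0,0.25,0,-1],[0,0,0.3,0,-1],[0,0,0.3,0,-1],[0,0,0.25,0,-1],[0,0,0.15,0,-1],[0,0,0,0,-1]]
  ]
}}

```text
clock: 16.37
eef_pos: [0.6005, 0.256, 0.1923]
tool_rot: [-0.066, 0.947, 0.314, -0.021]
ft_force: [0.4, 0.0, -3.7]
grip_width: 0.0146
grasp_force: 58.7
```

```bash
python3 w.py 0.1
python3 - <<'E'
from h import *
p=np.load("topn.npz")["p"]; p2,_=imaging.camera("scene")
cv2.imwrite("pics/c6.png",np.vstack([cv2.resize(p[160:207,240:360],(720,280),interpolation=cv2.INTER_CUBIC),cv2.resize(p2[180:280,200:440],(720,300),interpolation=cv2.INTER_CUBIC)]))
E
```

```text
t 16.37 q [ 1.380e-01  5.600e-01  1.870e-01  1.197e+00  6.400e-01 -1.000e-03] p [0.6005 0.256  0.1923] F [ 0.4  0.  -3.7] w 0.0146 
 tilt 36.6 toward 97.8 ; y-axis [-0.112  0.794  0.597]
dark 239 [270.  183.2] x 0.0654 y -0.0191 zmax 0.1562
dark 17 [282.6 199.1] x 0.0412 y 0.0258 zmax 0.1099
dark 18 [256.7 202.7] x 0.1307 y 0.026 zmax 0.0242
dark 13 [265.  201.2] x 0.1017 y 0.0247 zmax 0.033
plate-ish x [0.0095 0.0531 0.083 ]
```

View pics/c6.png

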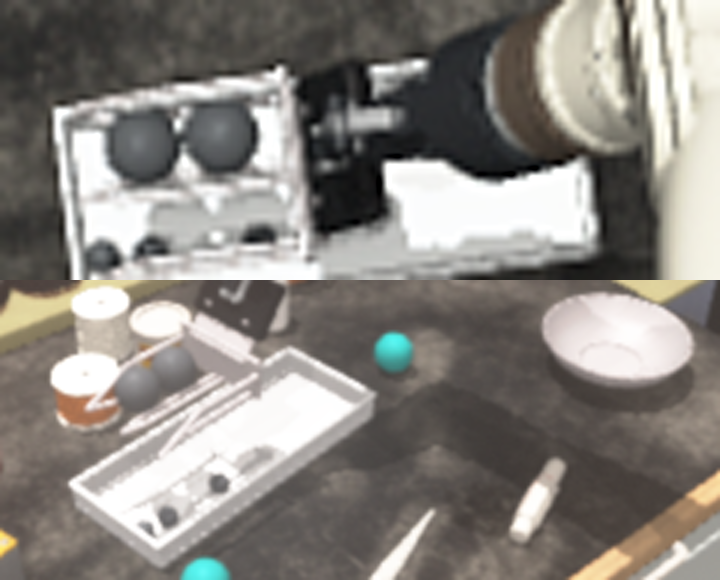

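Both large balls are on the scoop, at crop (143,145) and (222,137), and the three small ones are still in the tray. That was the tenth picture, so from here I'll rely on numbers only. Next I'll fit the arm's kinematics to find where a limit gives a tips-down tilt near the dish.

```bash
cat > kin.py <<'E'
import numpy as np
from scipy.optimize import least_squares
from scipy.spatial.transform import Rotation as R
lo=np.array([-2.72,-1.05,-1.09,-1.99,-1.42,-3.14]); hi=np.array([2.72,1.87,1.28,2.15,1.44,3.14])
# q, TCP
D=[([-1.107,.2414,.0038,1.3351,0,1.5708],[.2234,-.4467,.2474]),
([-1.105,1.033,1.273,1.73,0,1.573],[.3742,-.7446,.2076]),
([-1.104,1.044,1.274,1.528,0,1.573],[.4092,-.813,.2121]),
([-1.105,.767,.718,1.253,0,1.573],[.3761,-.7475,.2111]),
([-1.104,1.046,1.274,1.347,0,1.574],[.4389,-.8714,.2347]),
([-1.104,1.078,1.273,1.159,0,1.574],[.4674,-.9273,.2392]),
([-1.104,1.085,1.273,1.121,0,1.574],[.4728,-.9379,.2405]),
([-.999,.573,.332,1.03,.573,.524],[.5369,-.5472,.2429]),
([-.562,1.038,1.072,2.017,.511,-.719],[.6458,-.2414,.1907]),
([-.529,.953,.710,1.714,.53,-.66],[.6366,-.2045,.1169]),
([-.493,.944,.613,1.593,.545,-.618],[.6451,-.1782,.0855]),
([-.058,.629,.267,1.366,.621,-.257],[.6154,.1313,.1785]),
([-.061,.707,.159,1.163,.626,-.237],[.6213,.1301,.0887]),
([.138,.56,.187,1.197,.64,-.001],[.6005,.256,.1923])]
def fk(q,k):
    r0,z0,x1,h1,x2,h2,d4,L3,y4=k
    R1=R.from_euler('z',q[0]).as_matrix(); Ry=lambda a:R.from_euler('y',a).as_matrix(); Rz=lambda a:R.from_euler('z',a).as_matrix()
    p=np.array([r0,0,z0]); M=Ry(q[1]); p=p+M@[x1,0,h1]; M=M@Ry(-q[2]); p=p+M@[x2,0,h2]; M=M@Ry(q[3]); p=p+M@[d4,y4,0]; M=M@Rz(q[4]); p=p+M@[L3,0,0]
    t=M@[1,0,0]; M=M@R.from_euler('x',q[5]).as_matrix()
    return R1@p,R1@M
def fit():
    f=lambda k:np.concatenate([fk(np.array(q),k)[0]-p for q,p in D])
    s=least_squares(f,[0,.2,0,.35,.3,0,.1,.2,0]); return s.x,np.abs(s.fun).max()
K,err=fit()
E
python3 - <<'E'
from kin import *
print(K.round(4),err)
P,M=fk(np.array(D[-1][0]),K); print(M.round(3)); 
Q=R.from_quat([-.066,.947,.314,-.021]).as_matrix(); print(Q.round(3))
E
```

```text
[ 3.000e-04  2.402e-01 -1.000e-04  4.936e-01  3.910e-01  8.400e-03
  1.017e-01  2.864e-01 -0.000e+00] 0.0004057778801167533
[[-0.082 -0.112  0.99 ]
 [ 0.592  0.794  0.138]
 [-0.802  0.597  0.001]]
[[-0.99  -0.112 -0.081]
 [-0.138  0.794  0.592]
 [-0.002  0.597 -0.802]]
```

Run:
```python
from kin import *
# planar j5=0: given TCP r,z and outward tilt a solve j2,j3,j4 (both elbows) and check limits
def ik(r,z,a):
    out=[]
    phi=np.pi/2-a
    wr=r-(K[6]+K[7])*np.cos(phi)-K[0]; wz=z+(K[6]+K[7])*np.sin(phi)-K[1]
    L1=K[3]; L2=np.hypot(K[4],K[5]); d=np.hypot(wr,wz)
    if d>L1+L2 or d<abs(L1-L2): return []
    g=np.arctan2(wr,wz); c=np.arccos((L1**2+d*d-L2**2)/(2*L1*d))
    for s in (1,-1):
        j2=g-s*c
        e=np.array([wr-L1*np.sin(j2),wz-L1*np.cos(j2)]); fa=np.arctan2(-e[1],e[0])+np.arctan2(K[5],K[4]) # forearm pitch below horizontal
        j3=j2-fa; j4=phi-fa; out.append((j2,j3,j4))
    return out
for z in (.16,.2,.24,.3):
  for a in (36,24,11,0,-10):
    rr=[]
    for r in np.arange(.05,1.05,.005):
        if any(all(lo[1:4]<=np.array(q))and all(np.array(q)<=hi[1:4]) for q in ik(r,z,np.radians(a))): rr.append(r)
    q=[np.round(x,2) for x in ik(rr[0],z,np.radians(a))] if rr else None
    print(z,a,"r range",round(rr[0],3) if rr else None,round(rr[-1],3) if rr else None,q)
```

```text
0.16 36 r range 0.29 1.045 [array([-0.64, -1.09,  0.49]), array([1.15, 4.19, 3.98])]
0.16 24 r range 0.125 0.99 [array([-1.03, -1.  ,  1.18]), array([ 0.79, -2.18, -1.82])]
0.16 11 r range 0.05 0.895 [array([-1.  , -0.93,  1.44]), array([ 0.83, -2.25, -1.71])]
0.16 0 r range 0.05 0.82 [array([-0.75, -0.91,  1.42]), array([1.07, 4.01, 4.5 ])]
0.16 -10 r range 0.05 0.755 [array([-0.54, -0.88,  1.41]), array([1.28, 3.98, 4.44])]
0.2 36 r range 0.195 1.045 [array([-1.03, -1.  ,  0.97]), array([ 0.79, -2.18, -2.03])]
0.2 24 r range 0.12 0.975 [array([-1.03, -0.9 ,  1.29]), array([ 0.79, -2.29, -1.93])]
0.2 11 r range 0.05 0.88 [array([-0.98, -0.83,  1.53]), array([0.84, 3.93, 4.47])]
0.2 0 r range 0.05 0.805 [array([-0.76, -0.81,  1.53]), array([1.05, 3.91, 4.43])]
0.2 -10 r range 0.05 0.74 [array([-0.57, -0.78,  1.54]), array([1.23, 3.88, 4.39])]
0.24 36 r range 0.19 1.045 [array([-1.04, -0.9 ,  1.08]), array([ 0.79, -2.29, -2.14])]
0.24 24 r range 0.11 0.96 [array([-1.04, -0.79,  1.4 ]), array([ 0.77, -2.39, -2.01])]
0.24 11 r range 0.05 0.86 [array([-0.96, -0.73,  1.61]), array([0.83, 3.83, 4.38])]
0.24 0 r range 0.05 0.785 [array([-0.76, -0.7 ,  1.63]), array([1.02, 3.8 , 4.36])]
0.24 -10 r range 0.05 0.72 [array([-0.59, -0.68,  1.65]), array([1.18, 3.78, 4.35])]
0.3 36 r range 0.17 1.02 [array([-1.05, -0.74,  1.25]), array([0.74, 3.84, 4.04])]
0.3 24 r range 0.085 0.93 [array([-1.05, -0.63,  1.57]), array([0.7 , 3.73, 4.18])]
0.3 11 r range 0.05 0.83 [array([-0.91, -0.57,  1.72]), array([0.8 , 3.67, 4.25])]
0.3 0 r range 0.05 0.75 [array([-0.74, -0.55,  1.76]), array([0.96, 3.65, 4.26])]
0.3 -10 r range 0.05 0.69 [array([-0.59, -0.53,  1.8 ]), array([1.1 , 3.63, 4.27])]
```

```bash
cat > sim.py <<'E'
from kin import *
from kin import fk
def solve(p,Rt,q0,rho=.5):
    # Rt columns: tool x,y,z
    def f(q):
        P,M=fk(q,K); T=np.c_[-M[:,2],M[:,1],M[:,0]]
        return np.r_[P-p, rho*R.from_matrix(Rt@T.T).as_rotvec()]
    s=least_squares(f,np.clip(q0,lo+1e-4,hi-1e-4),bounds=(lo,hi)); return s.x
def pose(q):
    P,M=fk(q,K); return P,np.c_[-M[:,2],M[:,1],M[:,0]]
def tilt(T): z=T[:,2]; return np.degrees(np.arccos(-z[2])),np.degrees(np.arctan2(z[1],z[0]))
def run(q,rows,rho=.5,v=True):
    for r in rows:
        P,T=pose(q); q=solve(P+.04*np.array(r[:3]),R.from_euler('z',r[3],degrees=True).as_matrix()@T,q,rho)
    return q
E
python3 - <<'E'
from sim import *
q=np.array([-1.104,1.044,1.274,1.528,0,1.573]); q=run(q,[(-.45,.89,0,0)]*3+[(.45,-.89,.3,0)]*8); P,T=pose(q); print("replay D: want tilt 25.9 r .9757 z .2347:",tilt(T),np.hypot(*P[:2]).round(4),P.round(4))
# dish pour pose
az=np.radians(-16.5); u=np.array([np.cos(az),np.sin(az)])
q=np.array(D[-1][0]); P,T=pose(q)
Tt=R.from_euler('z',163.5-98,degrees=True).as_matrix()@T
for r in (.54,.57,.6):
  for z in (.17,.2):
    qq=solve(np.r_[r*u,z],Tt,np.array([-.29,.6,.6,1.8,0,-1.5])); PP,TT=pose(qq); print(r,z,qq.round(2),"got r",np.hypot(*PP[:2]).round(3),PP[2].round(3),"tilt",np.round(tilt(TT),1))
qq=solve(np.r_[.54*u,.17],Tt,np.array([-.29,.6,.6,1.8,0,-1.5]))
for i in range(16):
    qq=run(qq,[(.9*u[0],.9*u[1],.0,0)]); PP,TT=pose(qq); d=np.radians(36.6-tilt(TT)[0]); r=np.hypot(*PP[:2])
    if i%1==0: print(i,"r %.3f z %.3f tilt %.1f az %.0f  delta %.1f tips r %.3f z %.3f"%(r,PP[2],*tilt(TT),np.degrees(d),r-(.148*np.cos(d)-.083*np.sin(d)),PP[2]-(.146*np.sin(d)+.0855*np.cos(d))),qq[1:5].round(2))
E
python3 - <<'E'
import sys; sys.path.insert(0,'.')
from h import *
f=np.load("top0.npz"); P=pts("top",f["d"]); x,y,z=P[...,0],P[...,1],P[...,2]; v,u=np.mgrid[0:400,0:640]
m=(x>.65)&(x<1.)&(y>-.5)&(y<.1)&(u<520)
for a in np.arange(.65,1.,.05):
    s=m&(x>=a)&(x<a+.05); print(round(a,2),"zmax",np.percentile(z[s],99).round(3))
m=(u>385)&(u<452)&(v>200)&(v<265)&(z>.03)&(z<.06); g=P[m]
A=np.c_[2*g[:,:2],np.ones(len(g))]; c=np.linalg.lstsq(A,(g[:,:2]**2).sum(1),rcond=None)[0]; print("dish",c[:2].round(4),np.sqrt(c[2]+c[:2]@c[:2]).round(4))
E
```

```text
replay D: want tilt 25.9 r .9757 z .2347: (np.float64(27.877288717523427), np.float64(-63.251271721697485)) 0.9841 [ 0.4431 -0.8787  0.2507]
0.54 0.17 [-0.29  0.9   0.71  2.02  0.   -1.57] got r 0.54 0.17 tilt [ 36.7 163.3]
0.54 0.2 [-0.29  0.89  0.76  2.08  0.   -1.57] got r 0.54 0.2 tilt [ 36.7 163.3]
0.57 0.17 [-0.29  0.99  0.88  2.11  0.   -1.57] got r 0.57 0.17 tilt [ 36.7 163.3]
0.57 0.2 [-0.29  0.96  0.91  2.15  0.   -1.57] got r 0.566 0.197 tilt [ 36.3 163.3]
0.6 0.17 [-0.29  1.04  1.    2.15  0.   -1.57] got r 0.591 0.165 tilt [ 35.8 163.3]
0.6 0.2 [-0.29  0.99  0.96  2.15  0.   -1.57] got r 0.582 0.189 tilt [ 34.9 163.3]
0 r 0.576 z 0.170 tilt 36.7 az 163  delta -0.1 tips r 0.428 z 0.085 [1.01 0.93 2.13 0.  ]
1 r 0.597 z 0.161 tilt 35.2 az 163  delta 1.4 tips r 0.451 z 0.072 [1.05 1.02 2.15 0.  ]
2 r 0.614 z 0.152 tilt 33.5 az 163  delta 3.1 tips r 0.471 z 0.059 [1.09 1.08 2.15 0.  ]
3 r 0.631 z 0.143 tilt 31.7 az 163  delta 4.9 tips r 0.491 z 0.045 [1.12 1.15 2.15 0.  ]
4 r 0.648 z 0.134 tilt 30.0 az 163  delta 6.6 tips r 0.510 z 0.032 [1.15 1.21 2.15 0.  ]
5 r 0.663 z 0.1
[... 424 characters left out ...]
8 2.02 0.  ]
10 r 0.721 z 0.093 tilt 19.3 az 163  delta 17.3 tips r 0.604 z -0.032 [1.2  1.28 1.99 0.  ]
11 r 0.733 z 0.087 tilt 17.4 az 163  delta 19.2 tips r 0.621 z -0.041 [1.2  1.28 1.95 0.  ]
12 r 0.746 z 0.082 tilt 15.6 az 163  delta 21.0 tips r 0.638 z -0.051 [1.2  1.28 1.92 0.  ]
13 r 0.759 z 0.076 tilt 13.7 az 163  delta 22.9 tips r 0.655 z -0.060 [1.21 1.28 1.88 0.  ]
14 r 0.772 z 0.070 tilt 11.8 az 163  delta 24.8 tips r 0.673 z -0.069 [1.21 1.28 1.85 0.  ]
15 r 0.785 z 0.065 tilt 9.9 az 163  delta 26.7 tips r 0.690 z -0.077 [1.21 1.28 1.81 0.  ]
0.65 zmax 0.103
0.7 zmax 0.009
0.75 zmax 0.08
0.8 zmax 0.079
0.85 zmax 0.08
0.9 zmax 0.079
0.95 zmax 0.095
dish [ 0.4617 -0.1348] 0.0743
```

```bash
cat > plan.py <<'E'
from sim import *
A=[(-.05,-.02,0,1),(-.1,-.05,0,2),(-.15,-.1,0,4),(-.2,-.15,0,5),(-.2,-.2,0,5),(-.2,-.25,0,5),(-.2,-.3,0,5),(-.2,-.35,0,5)]
B=[(-.2,-.4,0,5),(-.2,-.45,0,5),(-.2,-.5,0,5),(-.2,-.5,0,5),(-.15,-.5,0,5),(-.1,-.5,0,4),(-.05,-.5,0,3),(0,-.5,0,1.7)]
C=[(0,-.5,0,0)]*8
D_=[(.1,-.5,0,0),(.1,-.4,0,0),(.1,-.3,0,0),(.1,-.25,0,0),(0.1,-.2,0,0),(0,-.1,0,0),(0,-.05,0,0)]
def show(q,n=""):
    P,T=pose(q); print(n,P.round(3),"r %.3f"%np.hypot(*P[:2]),np.round(tilt(T),1),q.round(2))
if __name__=="__main__":
    q=np.array(D[-1][0])
    for n,S in zip("ABCD",(A,B,C,D_)): q=run(q,S); show(q,n)
E
python3 plan.py
```

```text
A [0.548 0.199 0.192] r 0.583 [ 36.7 129.8] [ 0.1   0.71  0.43  1.69  0.52 -0.7 ]
B [0.504 0.045 0.192] r 0.506 [ 36.7 163.5] [-0.    0.78  0.53  1.94  0.17 -1.34]
C [ 0.504 -0.115  0.192] r 0.517 [ 36.7 163.5] [-0.24  0.83  0.63  2.01  0.03 -1.53]
D [ 0.524 -0.187  0.192] r 0.557 [ 36.7 163.5] [-0.33  0.94  0.84  2.12 -0.03 -1.61]
```

Call:
{"name": "apply_moves", "arguments": {
  "targets": [
    [[-0.05,-0.02,0,1,-1],[-0.1,-0.05,0,2,-1],[-0.15,-0.1,0,4,-1],[-0.2,-0.15,0,5,-1],[-0.2,-0.2,0,5,-1],[-0.2,-0.25,0,5,-1],[-0.2,-0.3,0,5,-1],[-0.2,-0.35,0,5,-1]]
  ]
}}

```text
clock: 17.13
eef_pos: [0.5473, 0.1987, 0.1891]
tool_rot: [-0.327, 0.891, 0.295, -0.109]
ft_force: [0.1, 0.2, -5.8]
grip_width: 0.0153
grasp_force: 58.7
```

Call:
{"name": "apply_moves", "arguments": {
  "targets": [
    [[-0.2,-0.4,0,5,-1],[-0.2,-0.45,0,5,-1],[-0.2,-0.5,0,5,-1],[-0.2,-0.5,0,5,-1],[-0.15,-0.5,0,5,-1],[-0.1,-0.5,0,4,-1],[-0.05,-0.5,0,3,-1],[0,-0.5,0,1.7,-1]]
  ]
}}

```text
clock: 17.8
eef_pos: [0.5041, 0.0452, 0.1891]
tool_rot: [-0.57, 0.759, 0.251, -0.188]
ft_force: [0.2, -0.6, -5.2]
grip_width: 0.0156
grasp_force: 58.8
```

```bash
cat > s.py <<'E'
from h import *
import sys
o=st(); r=R.from_quat(o["tool_rot"]).as_matrix(); z=r[:,2]; a=np.arctan2(z[1],z[0]); e=np.array([np.cos(a),np.sin(a)]); n=np.array([-e[1],e[0]])
O=o["eef_pos"][:2]+.0855*e  # scoop origin approx
p,d=imaging.camera("top"); np.savez("topn.npz",p=p,d=d); P=pts("top",d); H=P[...,2]; hsv=cv2.cvtColor(p,cv2.COLOR_BGR2HSV)
x=(P[...,:2]-O)@e; y=(P[...,:2]-O)@n
m=((hsv[...,2]<125)&(hsv[...,1]<70)&(abs(y)<.05)&(x>-.05)&(x<.1)&(H>.05)&(H<.2)).astype(np.uint8)
c,l,s,_=cv2.connectedComponentsWithStats(m)
for i in range(1,c):
    if s[i,4]>15: k=l==i; print("on scoop: n",s[i,4],"x",x[k].min().round(3),x[k].max().round(3),"y",y[k].mean().round(3),"zmax",H[k].max().round(3))
Dc=np.array([.4617,-.1348]); dd=np.hypot(P[...,0]-Dc[0],P[...,1]-Dc[1])
m=((dd<.07)&(hsv[...,2]<125)&(H>.005)&(H<.06)&(hsv[...,1]<70)).astype(np.uint8); c,l,s,_=cv2.connectedComponentsWithStats(m)
for i in range(1,c):
    if s[i,4]>15: k=l==i; print("in dish: n",s[i,4],P[k].mean(0).round(3),"zmax",H[k].max().round(3))
E
python3 s.py
```

```text
t 17.8 q [-0.004  0.778  0.524  1.937  0.166 -1.346] p [0.5041 0.0452 0.1891] F [ 0.2 -0.6 -5.2] w 0.0156 
 tilt 36.6 toward 163.7 ; y-axis [-0.771  0.223  0.596]
on scoop: n 283 x -0.033 0.048 y -0.02 zmax 0.154
on scoop: n 34 x -0.05 0.02 y 0.046 zmax 0.147
```

Call:
{"name": "apply_moves", "arguments": {
  "targets": [
    [[0,-0.5,0,0,-1],[0,-0.5,0,0,-1],[0,-0.5,0,0,-1],[0,-0.5,0,0,-1],[0,-0.5,0,0,-1],[0,-0.5,0,0,-1],[0,-0.5,0,0,-1],[0,-0.5,0,0,-1]]
  ]
}}

```text
clock: 18.52
eef_pos: [0.5045, -0.1154, 0.189]
tool_rot: [-0.569, 0.76, 0.251, -0.187]
ft_force: [-0.5, -0.4, -5.0]
grip_width: 0.0152
grasp_force: 58.8
```

Call:
{"name": "apply_moves", "arguments": {
  "targets": [
    [[0.05,-0.45,0,0,-1],[0.1,-0.4,-0.1,0,-1],[0.1,-0.3,-0.1,0,-1],[0.1,-0.2,-0.1,0,-1],[0.1,-0.15,-0.1,0,-1],[0.05,-0.1,-0.1,0,-1],[0,-0.05,-0.05,0,-1],[0,0,0,0,-1]]
  ]
}}

```text
clock: 19.18
eef_pos: [0.5236, -0.1809, 0.1668]
tool_rot: [-0.569, 0.76, 0.252, -0.189]
ft_force: [-0.6, 0.1, -5.4]
grip_width: 0.0154
grasp_force: 58.8
```

```bash
python3 s.py
cat > push.py <<'E'
from sim import *
import sys
sys.path.insert(0,'.')
from workcell import get_obs
q=np.array(get_obs()["joint_pos"])
e0=np.array([-.959,.284]); Dc=np.array([.4617,-.1348])
for f,u in ((.3,.0),(.4,.25),(.4,.4),(.6,.6)):
    qq=q.copy(); print("push",f,u)
    for i in range(14):
        qq=run(qq,[(-f*e0[0],-f*e0[1],u,0)]); P,T=pose(qq); z=T[:,2]; t,az=tilt(T); d=np.radians(36.6-t); e=np.array([np.cos(np.radians(az)),np.sin(np.radians(az))])
        tip=P[:2]+e*(.148*np.cos(d)-.083*np.sin(d)); h=P[2]-(.146*np.sin(d)+.0855*np.cos(d))
        if i%2: print(i,"TCP",P.round(3),"delta %.1f az %.1f tip h %.3f, ahead of centre %.3f"%(np.degrees(d),az,h,(tip-Dc)@e))
E
python3 push.py
```

```text
t 19.18 q [-0.321  0.938  0.778  2.051 -0.022 -1.599] p [ 0.5236 -0.1809  0.1668] F [-0.6  0.1 -5.4] w 0.0154 
 tilt 36.7 toward 163.7 ; y-axis [-0.769  0.226  0.597]
on scoop: n 92 x -0.05 -0.017 y -0.01 zmax 0.128
in dish: n 29 [ 0.489 -0.166  0.009] zmax 0.017
in dish: n 44 [ 0.468 -0.198  0.023] zmax 0.036
push 0.3 0.0
1 TCP [ 0.547 -0.187  0.168] delta -0.1 az 163.7 tip h 0.082, ahead of centre 0.052
3 TCP [ 0.561 -0.191  0.162] delta 0.8 az 163.8 tip h 0.075, ahead of centre 0.036
5 TCP [ 0.572 -0.195  0.156] delta 2.0 az 163.8 tip h 0.065, ahead of centre 0.022
7 TCP [ 0.584 -0.198  0.149] delta 3.1 az 163.9 tip h 0.056, ahead of centre 0.009
9 TCP [ 0.595 -0.201  0.143] delta 4.3 az 164.0 tip h 0.047, ahead of centre -0.005
11 TCP [ 0.605 -0.203  0.137] delta 5.5 az 164.1 tip h 0.038, ahead of centre -0.018
13 TCP [ 0.616 -0.206  0.131] delta 6.7 az 164.2 tip h 0.029, ahead of centre -0.030
push 0.4 0.25
1 TCP [ 0.547 -0.188  0.183] delta 0.6 az 163.8 tip h 0.096, ahead of centre 0.050
3 TCP [ 0.558 -0.19   0.189] delta 2.7 az 163.9 tip h 0.097, ahead of centre 0.036
5 TCP [ 
[... 918 characters left out ...]
tre -0.010
13 TCP [ 0.594 -0.198  0.278] delta 15.6 az 165.4 tip h 0.157, ahead of centre -0.024
push 0.6 0.6
1 TCP [ 0.548 -0.187  0.2  ] delta 2.2 az 163.9 tip h 0.109, ahead of centre 0.047
3 TCP [ 0.56  -0.19   0.222] delta 5.9 az 164.2 tip h 0.122, ahead of centre 0.029
5 TCP [ 0.573 -0.193  0.244] delta 9.5 az 164.5 tip h 0.135, ahead of centre 0.010
7 TCP [ 0.586 -0.196  0.265] delta 13.2 az 165.0 tip h 0.148, ahead of centre -0.010
9 TCP [ 0.599 -0.199  0.285] delta 16.8 az 165.6 tip h 0.161, ahead of centre -0.031
11 TCP [ 0.612 -0.203  0.305] delta 20.5 az 166.5 tip h 0.174, ahead of centre -0.053
13 TCP [ 0.625 -0.206  0.324] delta 24.2 az 167.8 tip h 0.187, ahead of centre -0.074
```

Call:
{"name": "apply_moves", "arguments": {
  "targets": [
    [[0.1,-0.03,0,0,-1],[0.2,-0.06,0,0,-1],[0.3,-0.09,0.1,0,-1],[0.38,-0.11,0.2,0,-1],[0.38,-0.11,0.2,0,-1],[0.38,-0.11,0.2,0,-1],[0.38,-0.11,0.2,0,-1],[0,0,0,0,-1]]
  ]
}}

```text
clock: 19.9
eef_pos: [0.5675, -0.1924, 0.1785]
tool_rot: [-0.574, 0.766, 0.23, -0.174]
ft_force: [0.2, -0.4, -6.1]
grip_width: 0.0147
grasp_force: 59.2
```

```bash
python3 s.py
```

```text
t 19.9 q [-0.317  1.026  1.019  2.149 -0.021 -1.597] p [ 0.5675 -0.1924  0.1785] F [ 0.2 -0.4 -6.1] w 0.0147 
 tilt 33.5 toward 164.0 ; y-axis [-0.8    0.235  0.552]
on scoop: n 174 x -0.05 -0.0 y -0.017 zmax 0.137
```

Call:
{"name": "apply_moves", "arguments": {
  "targets": [
    [[0.38,-0.11,0.25,0,-1],[0.38,-0.11,0.3,0,-1],[0.38,-0.11,0.3,0,-1],[0.38,-0.11,0.3,0,-1],[0.38,-0.11,0.3,0,-1],[0,0,0,0,-1],[0,0,0,0,-1]]
  ]
}}

```text
clock: 20.53
eef_pos: [0.5853, -0.1961, 0.1986]
tool_rot: [-0.58, 0.774, 0.202, -0.155]
ft_force: [-0.3, 0.1, -4.8]
grip_width: 0.0154
grasp_force: 59.2
```

```bash
python3 s.py; python3 push.py | head -4
```

```text
t 20.53 q [-0.314  1.01   1.075  2.149 -0.02  -1.595] p [ 0.5853 -0.1961  0.1986] F [-0.3  0.1 -4.8] w 0.0154 
 tilt 29.4 toward 164.3 ; y-axis [-0.836  0.246  0.491]
on scoop: n 259 x -0.05 0.026 y -0.017 zmax 0.152
in dish: n 17 [ 0.513 -0.17   0.021] zmax 0.03
push 0.3 0.0
1 TCP [ 0.597 -0.199  0.191] delta 8.2 az 164.4 tip h 0.086, ahead of centre -0.013
3 TCP [ 0.609 -0.203  0.184] delta 9.3 az 164.6 tip h 0.076, ahead of centre -0.027
5 TCP [ 0.62  -0.206  0.178] delta 10.5 az 164.7 tip h 0.067, ahead of centre -0.041
```

Call:
{"name": "apply_moves", "arguments": {
  "targets": [
    [[0.3,-0.09,0.3,0,-1],[0.3,-0.09,0.3,0,-1],[0.3,-0.09,0.3,0,-1],[0.3,-0.09,0.3,0,-1],[0.3,-0.09,0.3,0,-1],[0.3,-0.09,0.3,0,-1],[0.3,-0.09,0.3,0,-1],[0,0,0,0,-1]]
  ]
}}

```text
clock: 21.25
eef_pos: [0.6001, -0.1994, 0.2357]
tool_rot: [-0.587, 0.782, 0.166, -0.129]
ft_force: [-0.8, 0.7, -3.3]
grip_width: 0.0149
grasp_force: 59.4
```

```bash
python3 s.py; python3 push.py | head -2
```

```text
t 21.25 q [-0.312  0.967  1.123  2.15  -0.02  -1.595] p [ 0.6001 -0.1994  0.2357] F [-0.8  0.7 -3.3] w 0.0149 
 tilt 24.3 toward 164.9 ; y-axis [-0.875  0.256  0.411]
on scoop: n 203 x -0.03 0.05 y -0.015 zmax 0.171
in dish: n 18 [ 0.515 -0.145  0.018] zmax 0.035
in dish: n 35 [ 0.474 -0.195  0.02 ] zmax 0.035
push 0.3 0.0
1 TCP [ 0.612 -0.203  0.228] delta 13.3 az 165.0 tip h 0.111, ahead of centre -0.038
```

```bash
cat > b.py <<'E'
from h import *
o=st(); r=R.from_quat(o["tool_rot"]).as_matrix(); z=r[:,2]; a=np.arctan2(z[1],z[0]); e=np.array([np.cos(a),np.sin(a)]); n=np.array([-e[1],e[0]]); t0=o["eef_pos"]
Dc=np.array([.4617,-.1348])
for c in ("top","scene"):
    p,d=imaging.camera(c); P=pts(c,d); H=P[...,2]; hsv=cv2.cvtColor(p,cv2.COLOR_BGR2HSV)
    w=P[...,:2]-t0[:2]; x=w@e; y=w@n
    m=(hsv[...,2]<125)&(hsv[...,1]<80)&(abs(y)<.047)&(x>.02)&(x<.22)&(H>.02)&(H<t0[2]-.02)&(d>0)
    print(c,"dark ahead of TCP:")
    for b in np.arange(.02,.22,.015):
        k=m&(x>=b)&(x<b+.015)
        if k.sum()>3: print("  x %.3f n %d y %.3f z %.3f..%.3f  world %s"%(b,k.sum(),y[k].mean(),H[k].min(),H[k].max(),P[k].mean(0).round(3)))
    k=m&(np.hypot(P[...,0]-Dc[0],P[...,1]-Dc[1])<.075)&(H<.06); print("  low dark in dish",k.sum())
E
python3 b.py
```

```text
t 21.3 q [-0.312  0.968  1.122  2.149 -0.02  -1.595] p [ 0.5999 -0.1994  0.2349] F [ 0.8  0.4 -4. ] w 0.015 
 tilt 24.3 toward 164.9 ; y-axis [-0.874  0.256  0.412]
top dark ahead of TCP:
  x 0.020 n 73 y -0.011 z 0.141..0.213  world [ 0.579 -0.183  0.183]
  x 0.035 n 12 y 0.003 z 0.135..0.147  world [ 0.558 -0.191  0.143]
  x 0.050 n 10 y 0.003 z 0.135..0.146  world [ 0.542 -0.187  0.14 ]
  x 0.065 n 29 y -0.010 z 0.028..0.147  world [ 0.53  -0.17   0.093]
  x 0.080 n 49 y -0.002 z 0.020..0.142  world [ 0.516 -0.174  0.064]
  x 0.095 n 45 y 0.005 z 0.021..0.156  world [ 0.498 -0.177  0.1  ]
  x 0.110 n 85 y -0.010 z 0.021..0.164  world [ 0.489 -0.159  0.125]
  x 0.125 n 71 y -0.015 z 0.022..0.161  world [ 0.477 -0.151  0.132]
  low dark in dish 75
scene dark ahead of TCP:
  x 0.020 n 246 y 0.003 z 0.143..0.214  world [ 0.576 -0.196  0.176]
  x 0.035 n 14 y 0.024 z 0.140..0.168  world [ 0.552 -0.211  0.15 ]
  x 0.050 n 20 y 0.025 z 0.134..0.166  world [ 0.537 -0.208  0.147]
  x 0.065 n 40 y 0.004 z 0.027..0.165  world [ 0.528 -0.184  0.108]
  x 0.080 n 30 y 0.019 z 0.020..0.159  world [ 0.511 -0.195  0.091]
  x 0.095 n 32 y 0.029 z 0.030..0.154  world [ 0.492 -0.2    0.097]
  x 0.110 n 41 y 0.037 z 0.026..0.144  world [ 0.477 -0.205  0.061]
  x 0.125 n 54 y -0.011 z 0.028..0.145  world [ 0.475 -0.155  0.111]
  x 0.140 n 85 y -0.031 z 0.043..0.143  world [ 0.466 -0.131  0.128]
  x 0.155 n 10 y -0.038 z 0.038..0.046  world [ 0.45  -0.12   0.043]
  x 0.170 n 41 y -0.034 z 0.025..0.048  world [ 0.436 -0.12   0.04 ]
  x 0.185 n 28 y -0.033 z 0.021..0.042  world [ 0.427 -0.118  0.03 ]
  x 0.200 n 9 y 0.012 z 0.020..0.041  world [ 0.397 -0.157  0.033]
  x 0.215 n 6 y -0.014 z 0.021..0.041  world [ 0.393 -0.129  0.031]
  low dark in dish 159
```

The numbers say one ball is already in the dish, at about (0.445, -0.13). The other is near the tips.

Call:
{"name": "apply_moves", "arguments": {
  "targets": [
    [[0.2,-0.06,0.1,0,-1],[0.2,-0.06,0.1,0,-1],[0.2,-0.06,0.2,0,-1],[0,0,0,0,-1],[0,0,0,0,-1]]
  ]
}}

```text
clock: 21.82
eef_pos: [0.6066, -0.2011, 0.2376]
tool_rot: [-0.588, 0.783, 0.158, -0.124]
ft_force: [0.2, 0.8, -2.3]
grip_width: 0.0154
grasp_force: 59.6
```

```bash
python3 b.py
```

```text
t 21.82 q [-0.311  0.973  1.146  2.149 -0.02  -1.595] p [ 0.6066 -0.2011  0.2376] F [ 0.2  0.8 -2.3] w 0.0154 
 tilt 23.2 toward 165.0 ; y-axis [-0.882  0.258  0.394]
top dark ahead of TCP:
  x 0.020 n 61 y -0.010 z 0.145..0.215  world [ 0.586 -0.185  0.185]
  x 0.035 n 9 y 0.004 z 0.136..0.154  world [ 0.565 -0.194  0.144]
  x 0.050 n 11 y 0.002 z 0.139..0.145  world [ 0.551 -0.188  0.142]
  x 0.065 n 17 y -0.001 z 0.033..0.148  world [ 0.537 -0.182  0.135]
  x 0.080 n 45 y -0.011 z 0.022..0.141  world [ 0.524 -0.168  0.072]
  x 0.095 n 39 y 0.008 z 0.021..0.139  world [ 0.505 -0.183  0.073]
  x 0.110 n 54 y 0.008 z 0.020..0.135  world [ 0.491 -0.178  0.059]
  x 0.125 n 52 y -0.007 z 0.021..0.130  world [ 0.482 -0.161  0.044]
  low dark in dish 121
scene dark ahead of TCP:
  x 0.020 n 172 y 0.005 z 0.142..0.216  world [ 0.583 -0.2    0.18 ]
  x 0.035 n 17 y 0.020 z 0.142..0.171  world [ 0.561 -0.209  0.153]
  x 0.050 n 15 y 0.032 z 0.138..0.167  world [ 0.543 -0.217  0.149]
  x 0.065 n 27 y 0.014 z 0.038..0.166  world [ 0.532 -0.195  0.129]
  x 0.080 n 38 y 0.010 z 0.022..0.161  world [ 0.521 -0.188  0.096]
  x 0.095 n 24 y 0.031 z 0.020..0.155  world [ 0.499 -0.205  0.099]
  x 0.110 n 41 y 0.029 z 0.021..0.140  world [ 0.485 -0.199  0.086]
  x 0.125 n 56 y 0.001 z 0.021..0.130  world [ 0.478 -0.168  0.042]
  x 0.140 n 56 y -0.025 z 0.020..0.048  world [ 0.471 -0.139  0.037]
  x 0.155 n 9 y -0.024 z 0.029..0.043  world [ 0.46  -0.137  0.035]
  x 0.170 n 15 y -0.034 z 0.042..0.047  world [ 0.443 -0.122  0.044]
  x 0.185 n 41 y -0.038 z 0.022..0.044  world [ 0.43  -0.115  0.033]
  x 0.200 n 9 y 0.012 z 0.022..0.040  world [ 0.399 -0.158  0.031]
  low dark in dish 214
```

Both large balls are now in the dish, with blobs at about (0.471, -0.139) and (0.43, -0.115) and tops near z 0.048. I'll turn away and set the scoop back near its old place.

Call:
{"name": "apply_moves", "arguments": {
  "targets": [
    [[0,0,0.1,-2,-1],[0,0,0,-5,-1],[0,0,0,-7,-1],[0,0,0,-7,-1],[0,0,0,-7,-1],[0.1,0,0,-7,-1],[0.15,0,0,-7,-1],[0.2,0.1,0,-7,-1]]
  ]
}}

```text
clock: 22.58
eef_pos: [0.6227, -0.1979, 0.2399]
tool_rot: [-0.207, 0.958, 0.195, -0.047]
ft_force: [-0.5, -0.2, -2.9]
grip_width: 0.0149
grasp_force: 59.5
```

Call:
{"name": "apply_moves", "arguments": {
  "targets": [
    [[0.2,0.1,-0.2,-7,-1],[0.2,0.1,-0.4,-7,-1],[0.1,0.1,-0.4,-7,-1],[0.1,0.1,-0.4,-2.4,-1],[0,0,-0.4,0,-1],[0,0,-0.3,0,-1],[0,0,0,0,-1]]
  ]
}}

```text
clock: 23.17
eef_pos: [0.6448, -0.1801, 0.1527]
tool_rot: [-0.011, 0.979, 0.201, -0.01]
ft_force: [-0.2, 0.7, -3.4]
grip_width: 0.0154
grasp_force: 59.5
```

```bash
python3 -c "from h import *;st()"
```

```text
t 23.17 q [-0.422  0.789  0.581  1.56   0.357 -0.481] p [ 0.6448 -0.1801  0.1527] F [-0.2  0.7 -3.4] w 0.0154 
 tilt 23.2 toward 93.6 ; y-axis [-0.018  0.919  0.394]
```

Call:
{"name": "apply_moves", "arguments": {
  "targets": [
    [[0,0,-0.3,0,-1],[0,0,-0.3,0,-1],[0,0,-0.2,0,-1],[0,0,-0.1,0,-1],[0,0,-0.1,0,-1],[0,0,-0.1,0,-1]]
  ]
}}

```text
clock: 23.67
eef_pos: [0.6474, -0.1813, 0.1143]
tool_rot: [-0.012, 0.98, 0.2, -0.006]
ft_force: [-4.3, -7.2, 13.5]
grip_width: 0.0153
grasp_force: 62.1
```

Call:
{"name": "apply_moves", "arguments": {
  "targets": [
    [[0,0,-0.1,0,-1],[0,0,-0.1,0,-1],[0,0,-0.1,0,-1],[0,0,0,0,-1]]
  ]
}}

```text
clock: 24.0
eef_pos: [0.6488, -0.1846, 0.1095]
tool_rot: [-0.011, 0.98, 0.199, -0.001]
ft_force: [-8.8, -13.1, 26.4]
grip_width: 0.0149
grasp_force: 83.3
```

```bash
python3 -c "from h import *;st()"
```

```text
t 24.0 q [-0.428  0.809  0.508  1.45   0.36  -0.483] p [ 0.6488 -0.1846  0.1095] F [ -8.8 -13.1  26.4] w 0.0149 
 tilt 23.0 toward 90.9 ; y-axis [-0.021  0.92   0.39 ]
```

Call:
{"name": "apply_moves", "arguments": {
  "targets": [
    [[0,0.05,0.12,0,-1],[0,0,0,0,-1],[0,0,0,0,-0.52],[0,0,-0.1,0,-0.5],[0,0,-0.15,0,-0.45],[0,0,-0.15,0,-0.4],[0,0,0,0,-0.3],[0,0,0,0,-0.3]]
  ]
}}

```text
clock: 24.67
eef_pos: [0.6464, -0.1775, 0.0874]
tool_rot: [-0.012, 0.979, 0.202, -0.008]
ft_force: [0.1, 0.3, 0.1]
grip_width: 0.0302
grasp_force: 0.0
```

Call:
{"name": "apply_moves", "arguments": {
  "targets": [
    [[0,0,0,0,0],[0,0,0,0,0.5],[0,0,0,0,1],[0,0,0,0,1],[0,0,0,0,1],[0,0,0,0,1],[0,0,0,0,1]]
  ]
}}

```text
clock: 25.25
eef_pos: [0.6472, -0.1787, 0.0891]
tool_rot: [-0.012, 0.98, 0.2, -0.007]
ft_force: [0.5, -0.4, 0.4]
grip_width: 0.0853
grasp_force: 0.0
```

```bash
cat > fin.py <<'E'
from h import *
st()
p,d=imaging.camera("top"); P=pts("top",d); x,y,z=P[...,0],P[...,1],P[...,2]; v,u=np.mgrid[0:400,0:640]
m=(x>.56)&(x<.73)&(y>-.25)&(y<.03)&(z>.012)&(z<.4)
for a in np.arange(-.25,.03,.02):
    k=m&(y>=a)&(y<a+.02)
    if k.sum()>3: print("y %.2f n %d x %.3f..%.3f z %.3f..%.3f"%(a,k.sum(),x[k].min(),x[k].max(),z[k].min(),z[k].max()))
E
python3 fin.py
```

```text
t 25.25 q [-0.42   0.824  0.482  1.418  0.359 -0.479] p [ 0.6472 -0.1787  0.0891] F [ 0.5 -0.4  0.4] w 0.0853 
 tilt 23.1 toward 92.6 ; y-axis [-0.021  0.919  0.393]
y -0.25 n 369 x 0.612..0.685 z 0.216..0.399
y -0.23 n 286 x 0.612..0.685 z 0.072..0.301
y -0.21 n 218 x 0.606..0.684 z 0.093..0.252
y -0.19 n 196 x 0.604..0.689 z 0.073..0.213
y -0.17 n 188 x 0.595..0.688 z 0.013..0.211
y -0.15 n 193 x 0.595..0.696 z 0.012..0.197
y -0.13 n 31 x 0.594..0.694 z 0.012..0.172
y -0.11 n 25 x 0.594..0.694 z 0.012..0.037
y -0.09 n 25 x 0.592..0.694 z 0.015..0.031
y -0.07 n 12 x 0.595..0.694 z 0.014..0.027
y -0.05 n 11 x 0.594..0.692 z 0.012..0.024
```

Call:
{"name": "apply_moves", "arguments": {
  "targets": [
    [[0,-0.16,0.28,0,1],[0,-0.2,0.36,0,1],[0,-0.25,0.45,0,1],[0,-0.25,0.5,0,1],[0,-0.25,0.5,0,1],[0,-0.25,0.5,0,1],[0,-0.3,0.5,0,1],[0,0,0,0,1]]
  ]
}}

```text
clock: 25.97
eef_pos: [0.6481, -0.248, 0.2173]
tool_rot: [-0.011, 0.98, 0.198, -0.003]
ft_force: [-0.3, -0.1, 1.6]
grip_width: 0.0851
grasp_force: 0.0
```

```bash
python3 fin.py
python3 - <<'E'
from h import *
Dc=np.array([.4617,-.1348])
for c in ("top","scene"):
    p,d=imaging.camera(c); P=pts(c,d); H=P[...,2]; hsv=cv2.cvtColor(p,cv2.COLOR_BGR2HSV)
    dd=np.hypot(P[...,0]-Dc[0],P[...,1]-Dc[1])
    m=((hsv[...,2]<110)&(hsv[...,1]<80)&(dd<.07)&(H>.01)&(H<.07)).astype(np.uint8); n,l,s,_=cv2.connectedComponentsWithStats(m)
    for i in range(1,n):
        if s[i,4]>20: k=l==i; print(c,s[i,4],P[k].mean(0).round(3),"zmax",H[k].max().round(3))
    if c=="top":
        v,u=np.mgrid[0:400,0:640]; m=(u>385)&(u<452)&(v>200)&(v<265)&(H>.03)&(H<.06)&(dd>.06); g=P[m]
        A=np.c_[2*g[:,:2],np.ones(len(g))]; q=np.linalg.lstsq(A,(g[:,:2]**2).sum(1),rcond=None)[0]; print("dish",q[:2].round(4),"n",len(g))
        m=((hsv[...,2]<110)&(u>252)&(u<332)&(v>178)&(v<207)).astype(np.uint8); n,l,s,ce=cv2.connectedComponentsWithStats(m)
        for i in range(1,n):
            if s[i,4]>6: print("tray dark",s[i,4],ce[i].round(1))
E
```

```text
t 25.97 q [-0.504  0.86   0.886  1.807  0.342 -0.564] p [ 0.6481 -0.248   0.2173] F [-0.3 -0.1  1.6] w 0.0851 
 tilt 22.9 toward 91.6 ; y-axis [-0.021  0.921  0.389]
y -0.25 n 66 x 0.631..0.663 z 0.285..0.336
y -0.23 n 113 x 0.633..0.660 z 0.255..0.341
y -0.21 n 117 x 0.574..0.688 z 0.012..0.315
y -0.19 n 190 x 0.604..0.718 z 0.012..0.111
y -0.17 n 202 x 0.594..0.689 z 0.040..0.094
y -0.15 n 109 x 0.595..0.696 z 0.012..0.053
y -0.13 n 21 x 0.595..0.694 z 0.022..0.035
y -0.11 n 25 x 0.594..0.695 z 0.013..0.036
y -0.09 n 24 x 0.579..0.694 z 0.012..0.034
y -0.07 n 15 x 0.594..0.694 z 0.012..0.031
y -0.05 n 6 x 0.595..0.692 z 0.013..0.018
top 224 [ 0.458 -0.134  0.039] zmax 0.054
dish [ 0.4618 -0.1349] n 414
tray dark 19 [283.2 200.2]
tray dark 23 [256.3 203.1]
tray dark 18 [265.1 202.2]
tray dark 26 [325.  205.6]
scene 154 [ 0.45  -0.116  0.032] zmax 0.046
```

```bash
python3 -c "
from workcell import order
print(order.job_done())"
```

```text
the job is handed in; nothing more can be done
None
```

I handed the job in at about 26 s; no verdict came back, but my last check showed both large balls in the dish (which had not moved), the three small ones in the tray, and the scoop released and flat on the worktop, clear of both.

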